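# Set and lock the irrigation valves, then start the pump

## Robot

A 6-joint arm with a two-finger parallel gripper is mounted at the origin on the work surface. World frame = base frame: x ahead of the robot, y to its left, z up, the work surface at z = 0. Lengths are in mm, angles in degrees, forces in N, time in s.
With the tool pointing down it reaches from about 300 to 850 mm from the base axis. Payload 4.2 kg.
Tool frame: the origin (TCP) lies at the centre of the arm's flange, where the gripper is bolted on; the fingertips stand 191 mm ahead of it and the grasp point (between the pads) lies 172 mm ahead of it; y points along the fingers, x is the direction in which the jaws open and shut, and the axes are right-handed (so a half turn about y gives the same grasp; the last joint's range is limited). The gripper opens to 91 mm and grips with 3 to 60 N. Pads are 32 mm wide; open, the fingers measure 118 mm over their backs; the gripper's body (76 mm by 178 mm) begins 60 mm behind the grasp point.
Start: joints at [63.827, 18.312, 89.639, -0, 72.044, -1.146], TCP at [243.246, 521.013, 404.776] pointing down, gripper open.
Joint ranges: [-177.97, 177.97], [-48.28, 115.42], [12.27, 149.76], [-77.06, 257.06], [2.81, 150.46], [-146.56, 146.56]. Speed limits (degrees/s): [147.25, 147.25, 180, 180, 180, 180].

## Interface

Orientations are given as [roll, pitch, yaw] about the fixed x, y, z axes, in that order (R = Rz(yaw) Ry(pitch) Rx(roll)).
In Python, from workcell import env gives the robot as it stands.
- The arm moves only by the tool carry_out, never from a script. Its argument "increments" is a list of rows, each a list of 3 entries, a list of its own where there are three numbers: the turn, a rotation vector about the tool's x, y, z in rad, then the shift along the tool's x, y, z in mm, then the closure, from 0 (fully open) to 1 (shut). In form: [[[wx, wy, wz], [dx, dy, dz], claw], ...]. A call has 1 to 10 rows; each row is the pose to reach, as a shift and turn from the pose commanded when the call began, along the tool's axes at that moment; what a row does not reach only later rows make up. A row lasts 1/12 s, in which the tool goes at most 41.7 mm and 7.16 degrees, less where a joint would pass 70% of its speed; a pose out of reach is approached as far as the arm can. A call with a gripper value outside its range is refused whole. The fingers move at their own pace and stop on an object; "force" is the grip in N (left out, the last holds). Time passes only in rows, so rows that repeat a pose let the fingers close. It gives the time, the measured TCP pose, the force and the opening at its end, in the units of the state.
- env.state(): the state, without advancing time (a new reading comes with each control period).
- env.grab_frame(name): name is "scene" or "top" or "wrist"; returns a dict with "frame" (420x560x3 uint8, blue, green, red), "z_map" (420x560 float32, mm along the optical axis (not along the pixel's ray), 0 where there is no reading), "camera_matrix" (3x3 intrinsics, pixels), "k1" (the pictures are not rectified: a ray, as slopes to the right and down, at radius r is drawn at 1 + k1 r^2 times it, then the intrinsics apply), "rvec" (rotation vector, rad) and "tvec" (3), from world to camera coordinates, as OpenCV has them; the wrist camera has in their place "hand_eye" (4x4, takes a point from camera to tool coordinates, whose origin is the TCP and whose axes are the tool frame's). Camera axes: x right, y down, z forward; pixel columns grow to the right and rows downward; lengths in mm; the calibration is good to about 2 mm. A picture is of the moment at which its call begins: read the wrist's pose just before it.
- env.job_done(): hands the job in, once; it reports no verdict.
The state is a dict: "time_s": time; "qpos": joint angles; "qvel": joint speeds; "effort": joint torques, N m; "ee_pos": TCP position; "ee_rot": TCP orientation; "force": force on the tool from outside, world axes, zero at the start; "torque": the same for the moment, N m; "gripper_width": finger opening in mm.
Only numpy, scipy, OpenCV 4.12 (cv2) and the standard library are available. Lean on these libraries where they do the work, as an engineer would, in place of code of your own. Each camera call takes 0.05 s, during which the arm holds its last target. There are 200 camera calls.

## Task

Get the drip watering of the seedling bench ready: turn the brass hub of all three valves until its keyway is squarely in line with the slot in the valve's guides, wide half towards the wide guide, and lock every valve whose lock bar is on the bench by laying the stepped bar of the matching size through slot and keyway, fully home. Only when all that is done, push the pump lever right over to on. Leave the seedling pots where they stand.

Things in the scene. Friction and masses are not known exactly. Their poses are not given: they have to be found in the camera images.
- valve_small: small valve, fixed: black body 106 (its x) x 84 mm, 30 mm high; mid a round brass hub 68 mm across, at both ends bright slotted guides; hub and guides reach from 30 to 44 mm above the bench. The slot runs along x through the centre, 90 mm long between closed ends, 30 mm wide in the +x guide, 17 in the -x one; floor 30 mm above the bench. Origin: centre of underside, on the hub's axis.
- hub_small (a joint): angle of the small valve's hub, rad, counter-clockwise from above; 0 = keyway in line with the slot, wide half to wide guide. Limits -2.9, 2.9; starts 1.5 to 2.6 off, either side. Stays where left (friction 0.1 N m). The keyway crosses the whole hub through its axis, 31 mm wide in one half, 18 in the other (stepped 5 mm off the axis, to the narrow side); its floor is level with the slot's.
- hub_small_top (a point): on the hub's axis, 72 mm above the bench, level with the tops of the hub's two upright brass lugs; x along the keyway to its wide end, y through both lugs. Lugs: one either side of the keyway, from 44 to 72 mm above the bench, each 20 mm long (x), 9 mm thick (y), 62 mm over their outer faces (pinch these to turn the hub), 44 mm between them.
- bar_small: small lock bar, loose (None if absent), 84 mm long (x), 20 high, 26 wide (y) in its +x half, 13 in its -x half; lowest 4 mm set in 3 mm at the ends, 1.5 at the sides. Black grip at mid: 30 mm (x) x 20 (y), from 20 to 54 mm up; take it across the 30, fingers then pass between the lugs. 0.2 to 0.4 kg. Fits one way round. Origin: centre of underside; home 30 mm above the bench.
- valve_medium: medium valve, fixed: black body 130 (its x) x 84 mm, 30 mm high; mid a round brass hub 68 mm across, at both ends bright slotted guides; hub and guides reach from 30 to 44 mm above the bench. The slot runs along x through the centre, 114 mm long between closed ends, 34 mm wide in the +x guide, 20 in the -x one; floor 30 mm above the bench. Origin: centre of underside, on the hub's axis.
- hub_medium (a joint): angle of the medium valve's hub, rad, counter-clockwise from above; 0 = keyway in line with the slot, wide half to wide guide. Limits -2.9, 2.9; starts 1.5 to 2.6 off, either side. Stays where left (friction 0.1 N m). The keyway crosses the whole hub through its axis, 35 mm wide in one half, 21 in the other (stepped 5 mm off the axis, to the narrow side); its floor is level with the slot's.
- hub_medium_top (a point): on the hub's axis, 72 mm above the bench, level with the tops of the hub's two upright brass lugs; x along the keyway to its wide end, y through both lugs. Lugs: one either side of the keyway, from 44 to 72 mm above the bench, each 20 mm long (x), 9 mm thick (y), 62 mm over their outer faces (pinch these to turn the hub), 44 mm between them.
- bar_medium: medium lock bar, loose (None if absent), 108 mm long (x), 20 high, 30 wide (y) in its +x half, 16 in its -x half; lowest 4 mm set in 3 mm at the ends, 1.5 at the sides. Black grip at mid: 30 mm (x) x 20 (y), from 20 to 54 mm up; take it across the 30, fingers then pass between the lugs. 0.2 to 0.4 kg. Fits one way round. Origin: centre of underside; home 30 mm above the bench.
- valve_large: large valve, fixed: black body 154 (its x) x 84 mm, 30 mm high; mid a round brass hub 68 mm across, at both ends bright slotted guides; hub and guides reach from 30 to 44 mm above the bench. The slot runs along x through the centre, 138 mm long between closed ends, 38 mm wide in the +x guide, 23 in the -x one; floor 30 mm above the bench. Origin: centre of underside, on the hub's axis.
- hub_large (a joint): angle of the large valve's hub, rad, counter-clockwise from above; 0 = keyway in line with the slot, wide half to wide guide. Limits -2.9, 2.9; starts 1.5 to 2.6 off, either side. Stays where left (friction 0.1 N m). The keyway crosses the whole hub through its axis, 39 mm wide in one half, 24 in the other (stepped 5 mm off the axis, to the narrow side); its floor is level with the slot's.
- hub_large_top (a point): on the hub's axis, 72 mm above the bench, level with the tops of the hub's two upright brass lugs; x along the keyway to its wide end, y through both lugs. Lugs: one either side of the keyway, from 44 to 72 mm above the bench, each 20 mm long (x), 9 mm thick (y), 62 mm over their outer faces (pinch these to turn the hub), 44 mm between them.
- bar_large: large lock bar, loose (None if absent), 132 mm long (x), 20 high, 34 wide (y) in its +x half, 19 in its -x half; lowest 4 mm set in 3 mm at the ends, 1.5 at the sides. Black grip at mid: 30 mm (x) x 20 (y), from 20 to 54 mm up; take it across the 30, fingers then pass between the lugs. 0.2 to 0.4 kg. Fits one way round. Origin: centre of underside; home 30 mm above the bench.
- pump (a joint): pump lever, rad: 0 = off, leaning towards the lever's own -x; 1.0 = on, leaning to its own +x. It stays where it is left; a light push suffices.
- pump_tip (a point): centre of the ball at the lever's tip, 92 mm above the bench when off or on
- pot_a: terracotta seedling pot, 52 mm across, 55 mm high; bystander, leave alone. Origin: centre of the underside.
- pot_b: black seedling pot, 52 mm across, 55 mm high; bystander, leave alone. Origin: centre of the underside.
- pot_c: brown card seedling pot, 52 mm across, 55 mm high; bystander, leave alone. Origin: centre of the underside.
- pump_base: fixed grey block of the pump lever, 70 (x) x 50 x 25 mm high; the lever, 80 mm long with a black ball 26 mm across at its tip, swings in the block's x-z plane about a pivot 22 mm above the bench, from 0.5 rad towards -x to 0.5 rad towards +x. Origin: centre of the underside.

How it is judged (in metres and radians):
On the way, in this order (a step that is already met when the one before it is completed fails the run):
1. all three hubs in line with their slots, and every lock bar on the bench fully home in the valve of its size (value of joint hub_small between -0.09 and 0.09 rad and value of joint hub_medium between -0.09 and 0.09 rad and value of joint hub_large between -0.09 and 0.09 rad and z of bar_small in the frame of valve_small below 0.034 m and horizontal distance between bar_small and valve_small below 0.006 m and angle between the x axis of bar_small and the x axis of valve_small, either way round below 0.08 rad and angle between each of bar_small, bar_medium, bar_large's own z axis and vertical below 0.08 rad and z of bar_medium in the frame of valve_medium below 0.034 m and horizontal distance between bar_medium and valve_medium below 0.006 m and angle between the x axis of bar_medium and the x axis of valve_medium, either way round below 0.08 rad and z of bar_large in the frame of valve_large below 0.034 m and horizontal distance between bar_large and valve_large below 0.006 m and angle between the x axis of bar_large and the x axis of valve_large, either way round below 0.08 rad), for 0.2 s.
2. then the pump lever is pushed over to on (value of joint pump above 0.85 rad), for 0.2 s.
At the end, for the whole second after the job is handed in: All three hubs within 0.09 rad of their slots; each lock bar present lies at rest in the valve of its size, level, underside under 34 mm above the bench (home is 30), within 6 mm of the valve's centre and 0.08 rad of its slot; pump lever past 0.85 rad (all of step 1 and value of joint pump above 0.85 rad and linear speed of each of bar_small, bar_medium, bar_large below 0.02 m/s); the robot touches nothing.
It fails at once if the pot_a was moved more than 5 cm or tipped over (distance of pot_a from where it was at the start of the episode above 0.05 m or angle between pot_a's own z axis and vertical above 0.6 rad).
It fails at once if the pot_b was moved more than 5 cm or tipped over (distance of pot_b from where it was at the start of the episode above 0.05 m or angle between pot_b's own z axis and vertical above 0.6 rad).
It fails at once if the pot_c was moved more than 5 cm or tipped over (distance of pot_c from where it was at the start of the episode above 0.05 m or angle between pot_c's own z axis and vertical above 0.6 rad).
Of bar_small, bar_medium, bar_large only 2 to 3 are there at a start; the rules pass over those that are not, and their reading is None.
At some moment in a run one of bar_small, bar_medium, bar_large may be knocked a few centimetres aside while the robot is not near it.
It also fails if it takes over 210 s, if anything falls off the work surface, if the arm or the gripper's body presses on something with over 40 N, if the wrist force passes 120 N, or if a joint passes its speed limit or range.

## Working session

There is one attempt and no reset: what is moved stays moved. The work goes in short steps, Python scripts to look and compute and a tool call to move; the robot and the scene stay as the last step left them, time stands still between calls to the robot, and variables do not carry over. Pictures are saved under pics/ and viewed, about 12 in all and at most 16, crops included, and the job is handed in when it is done.

Besides the shell and the picture viewer there is one more tool, called as name([rows], argument=value, ...), one row to a line, values as JSON. carry_out: Moves the arm, as the interface text tells. Its arguments: {"type":"object","properties":{"increments":{"type":"array","items":{"type":"array"}},"force":{"type":"number"}},"required":["increments"]}

```bash
ls; mkdir -p pics; cat > h.py <<'E'
import numpy as np, cv2
from workcell import env
from scipy.spatial.transform import Rotation as R
def grab(n):
    s=env.state(); f=env.grab_frame(n)
    if n=="wrist":
        H=np.array(f["hand_eye"]); T=np.eye(4); T[:3,:3]=R.from_euler('xyz',s["ee_rot"],degrees=True).as_matrix(); T[:3,3]=s["ee_pos"]
        W=T@H
    else:
        M=np.eye(4); M[:3,:3]=cv2.Rodrigues(np.array(f["rvec"],float))[0]; M[:3,3]=np.ravel(f["tvec"]); W=np.linalg.inv(M)
    f["W"]=W; return f
def rays(f,uv):
    uv=np.asarray(uv,float).reshape(-1,1,2)
    p=cv2.undistortPoints(uv,np.array(f["camera_matrix"],float),np.array([f["k1"],0,0,0],float)).reshape(-1,2)
    return np.c_[p,np.ones(len(p))]
def onplane(f,uv,z):
    d=rays(f,uv)@f["W"][:3,:3].T; o=f["W"][:3,3]
    return o+d*((z-o[2])/d[:,2])[:,None]
def proj(f,P):
    W=np.linalg.inv(f["W"]); return cv2.projectPoints(np.asarray(P,float).reshape(-1,3),cv2.Rodrigues(W[:3,:3])[0],W[:3,3],np.array(f["camera_matrix"],float),np.array([f["k1"],0,0,0],float))[0].reshape(-1,2)
def cloud(f):
    h,w=f["z_map"].shape; v,u=np.mgrid[:h,:w]
    d=rays(f,np.c_[u.ravel(),v.ravel()])*f["z_map"].reshape(-1,1)
    return (d@f["W"][:3,:3].T+f["W"][:3,3]).reshape(h,w,3)
def ortho(f,x0,x1,y0,y1,s,z):
    "rectified top view at plane z: s px/mm, right = -y, down = -x"
    ys=np.arange(y1,y0,-1/s); xs=np.arange(x1,x0,-1/s); X,Y=np.meshgrid(xs,ys,indexing='ij')
    p=proj(f,np.c_[X.ravel(),Y.ravel(),np.full(X.size,z)]).reshape(*X.shape,2).astype(np.float32)
    return cv2.remap(f["frame"],p[...,0],p[...,1],cv2.INTER_LINEAR)
E
python3 - <<'E'
from h import *
s=env.state(); print(s["time_s"],s["ee_rot"],s["gripper_width"])
for n in("top","scene","wrist"):
    f=grab(n); print(n,f["W"][:3,3].round(),f["W"][:3,2].round(2)); cv2.imwrite(f"pics/{n}0.png",f["frame"]); np.save(f"{n}0.npy",f,allow_pickle=True)
E
```

```text
pics
0.0 [-89.9971744    0.10273747  64.97405976] 91.48198635847287
top [ 328.   26. 1206.] [ 0.21  0.02 -0.98]
scene [ 976.  451. 1020.] [-0.37 -0.37 -0.85]
wrist [179. 550. 383.] [ 0.23 -0.11 -0.97]
```

View pics/top0.png

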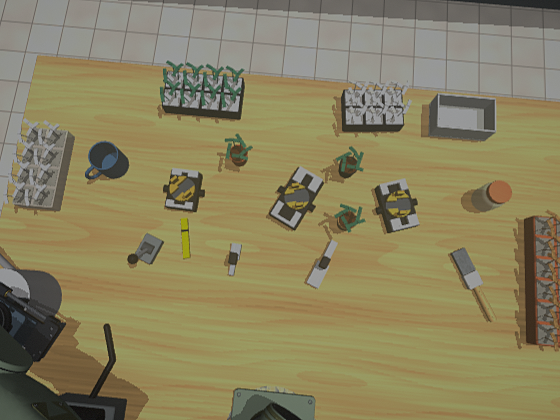

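View pics/scene0.png

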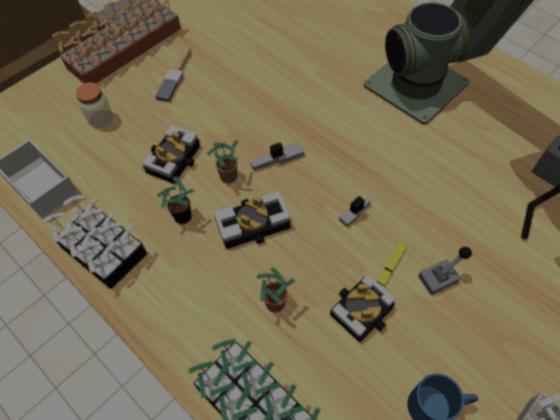

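Top view: the valves are at about (183,190), (297,197) and (397,206), the bars at (233,260) and (322,263), and the pump at (148,248). The pots stand at (238,155), (348,165) and (347,220). The scene view agrees, and only two bars are present. Next I'll measure.

```bash
python3 - <<'E'
from h import *
f=np.load("top0.npy",allow_pickle=True).item()
C=cloud(f); 
for n,(u,v) in dict(vL=(183,190),vM=(297,197),vR=(397,206),b1=(233,260),b2=(322,263),ball=(133,259),base=(148,248),pa=(238,155),pb=(348,165),pc=(347,220),yel=(185,238)).items():
    p=C[v-3:v+4,u-3:u+4].reshape(-1,3); print(n,np.median(p,0).round())
def o(f,z,c,w,h,s): return ortho(f,c[0]-h/2,c[0]+h/2,c[1]-w/2,c[1]+w/2,s,z)
cs=[onplane(f,[p],44)[0] for p in((183,190),(297,197),(397,206))]
a=np.hstack([o(f,44,c,180,200,1.48*1) for c in cs])
bs=[onplane(f,[p],15)[0] for p in((148,248),(233,260),(322,263))]
b=np.hstack([o(f,20,c,180,200,1.48) for c in bs])
print(np.round(cs),np.round(bs),a.shape)
cv2.imwrite("pics/o1.png",np.vstack([a,b]))
E
```

```text
vL [592. 298.  31.]
vM [604. -11.  32.]
vR [ 605. -281.   32.]
b1 [416. 139.  54.]
b2 [431. -90.  54.]
ball [390. 381. 102.]
base [426. 367.  35.]
pa [689. 156.  94.]
pb [ 691. -136.   60.]
pc [ 546. -146.   59.]
yel [465. 280.  11.]
[[ 590.  296.   44.]
 [ 601.  -11.   44.]
 [ 602. -278.   44.]] [[428. 374.  15.]
 [419. 143.  15.]
 [434. -94.  15.]] (296, 801, 3)
```

View pics/o1.png

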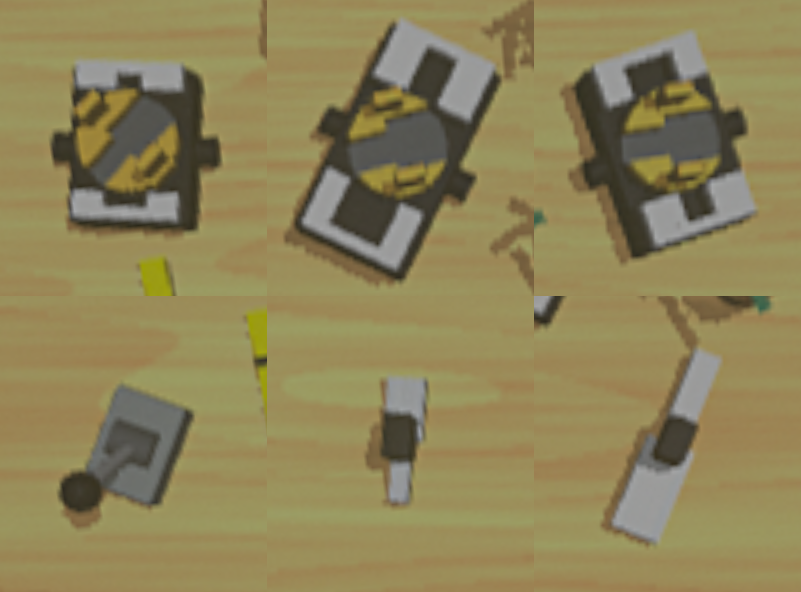

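Sizes by length: the left valve is small, the middle one large and the right one medium. The bars measure about 86 mm (small) and about 135 mm (large), so the medium bar is absent. I'll look closely over the small valve first.

```bash
cat >> h.py <<'E'
def plan(x,y,z,yaw):
    s=env.state(); M=R.from_euler('xyz',s["ee_rot"],degrees=True)
    T=R.from_euler('xyz',[-90,0,yaw],degrees=True)
    w=(M.inv()*T).as_rotvec(); d=M.inv().apply(np.array([x,y,z])-s["ee_pos"])
    print("turn",w.round(3),"shift",d.round(1),"rows",max(np.linalg.norm(w)/0.125,np.linalg.norm(d)/41.7).round(1),"j6",round(np.degrees(np.arctan2(y,x))-yaw,1),"t",round(s["time_s"],1))
E
python3 -c "
from h import *
plan(590,297,400,26.5)"
```

```text
turn [ 0.     0.671 -0.001] shift [ -56.2    4.2 -409. ] rows 9.9 j6 0.2 t 0.1
```

carry_out([
  [[0,0.671,0],[-56,4,-409],0],
  [[0,0.671,0],[-56,4,-409],0],
  [[0,0.671,0],[-56,4,-409],0],
  [[0,0.671,0],[-56,4,-409],0],
  [[0,0.671,0],[-56,4,-409],0],
  [[0,0.671,0],[-56,4,-409],0],
  [[0,0.671,0],[-56,4,-409],0],
  [[0,0.671,0],[-56,4,-409],0],
  [[0,0.671,0],[-56,4,-409],0],
  [[0,0.671,0],[-56,4,-409],0],
])

```text
time_s: 0.98
ee_pos: [592.0, 295.5, 400.3]
ee_rot: [-90.0, 0.0, 26.5]
force: [0.4, 0.5, 1.5]
gripper_width: 91.1
```

```bash
python3 - <<'E'
from h import *
f=grab("wrist"); np.save("w1.npy",f,allow_pickle=True); c=[592,296]
a=f["frame"]; b=ortho(f,c[0]-70,c[0]+70,c[1]-70,c[1]+70,3,44)
cv2.imwrite("pics/w1.png",np.hstack([cv2.resize(a,(370,278)),np.zeros((278,10,3),np.uint8)])); 
p=np.zeros((420,790,3),np.uint8); p[:278,:370]=cv2.resize(a,(370,278)); p[:,370:]=b; cv2.imwrite("pics/w1.png",p)
E
```

```text
(no output)
```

View pics/w1.png

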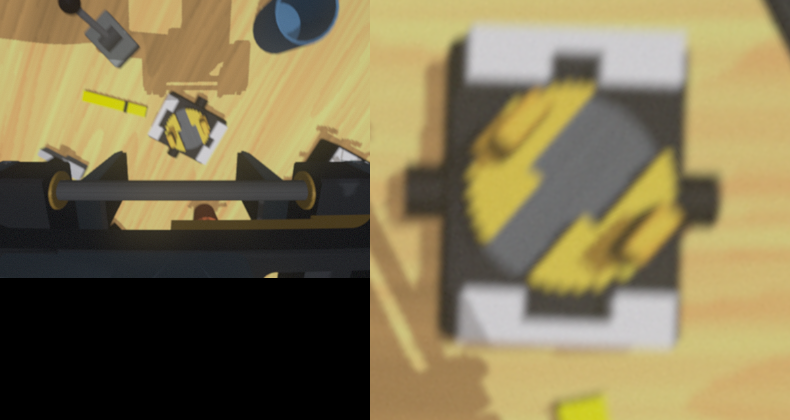

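The wrist ortho is clear. The small valve's wide guide is at the bottom (-x world), and the hub keyway's wide half points to the upper right. I'll extract its angles by masks.

```bash
cat >> h.py <<'E'
def valve(f,c,L,out=None):
    "valve centre, long-axis angle (either way), keyway direction to wide end; deg"
    s=3; r=100; o=ortho(f,c[0]-r,c[0]+r,c[1]-r,c[1]+r,s,44); hsv=cv2.cvtColor(o,cv2.COLOR_BGR2HSV).astype(int)
    H,S,V=hsv[...,0],hsv[...,1],hsv[...,2]
    w=lambda u,v:(c[0]+r-v/s,c[1]+r-u/s)
    white=((S<40)&(V>140)).astype(np.uint8); white=cv2.morphologyEx(white,cv2.MORPH_OPEN,np.ones((7,7)))
    n,lab,st,ce=cv2.connectedComponentsWithStats(white)
    g=[i for i in range(1,n) if st[i,4]>1200 and np.hypot(*(ce[i]-r*s))<80*s]
    g=sorted(g,key=lambda i:-st[i,4])[:2]
    if len(g)<2: print("guides",g); cv2.imwrite(out,o); return
    pts=np.argwhere(np.isin(lab,g))[:,::-1].astype(np.float32); rect=cv2.minAreaRect(pts); box=cv2.boxPoints(rect)
    e=[box[1]-box[0],box[2]-box[1]]; E=np.array([np.hypot(*x)/s for x in e])
    k=0 if abs(E[0]-L)<abs(E[1]-L) else 1
    d=e[k]; ang=np.degrees(np.arctan2(-d[0],-d[1])); cen=rect[0]; cw=w(*cen)
    v,u=np.mgrid[:o.shape[0],:o.shape[1]]; rad=np.hypot(u-cen[0],v-cen[1])/s
    brass=((S>110)&(H>10)&(H<32)).astype(np.uint8)
    grey=((rad<32)&(brass==0)&(S<90)).astype(np.uint8); grey=cv2.morphologyEx(grey,cv2.MORPH_OPEN,np.ones((15,15)))
    gp=np.argwhere(grey)[:,::-1].astype(float); m=gp.mean(0); ev,vec=np.linalg.eigh(np.cov((gp-m).T)); a=vec[:,1]
    q=(gp-cen)@a; b=np.array([-a[1],a[0]]); t=(gp-cen)@b
    wp=np.ptp(np.percentile(t[(q>9*s)&(q<26*s)],[3,97]))/s; wn=np.ptp(np.percentile(t[(q<-9*s)&(q>-26*s)],[3,97]))/s
    if wn>wp: a=-a
    key=np.degrees(np.arctan2(-a[0],-a[1]))
    print("guide rect",E.round(1),"centre",np.round(cw,1),"axis",round(ang,1),"key",round(key,1),"widths",wp.round(1),wn.round(1))
    if out:
        cv2.polylines(o,[box.astype(int)],True,(0,0,255),1); p=np.array(cen); cv2.arrowedLine(o,tuple(p.astype(int)),tuple((p+a*90).astype(int)),(255,0,0),2); cv2.imwrite(out,o)
    return o
E
python3 - <<'E'
from h import *
f=np.load("w1.npy",allow_pickle=True).item()
valve(f,(592,296),106,"pics/v1.png")
plan(601,-11,400,-1)
E
```

```text
guide rect [105.8  72.8] centre [599.9 298.6] axis -1.8 key -41.4 widths 15.5 27.6
turn [0.005 0.476 0.004] shift [-130.2    0.8 -273.4] rows 7.3 j6 -0.0 t 1.0
```

```bash
python3 -c "
from h import *
plan(600,298.5,300,48.6)
plan(600,298.5,240,48.6)"
```

```text
turn [ 0.006 -0.39   0.002] shift [ 5.4 99.6  5.2] rows 3.1 j6 -22.1 t 1.0
turn [ 0.006 -0.39   0.002] shift [  5.2 159.6   5.6] rows 3.8 j6 -22.1 t 1.0
```

carry_out([
  [[0,-0.39,0],[5.4,99,5.4],0],
  [[0,-0.39,0],[5.4,99,5.4],0],
  [[0,-0.39,0],[5.4,99,5.4],0],
  [[0,-0.39,0],[5.4,99,5.4],0],
  [[0,-0.39,0],[5.4,159,5.4],0],
  [[0,-0.39,0],[5.4,159,5.4],0],
  [[0,-0.39,0],[5.4,159,5.4],0],
  [[0,-0.39,0],[5.4,159,5.4],0],
])

```text
time_s: 1.7
ee_pos: [592.8, 304.8, 242.5]
ee_rot: [-90.0, -0.0, 48.8]
force: [0.5, 0.3, 0.9]
gripper_width: 91.5
```

```bash
python3 -c "
from h import *
s=env.state();print(s['ee_pos'],s['ee_rot'],s['force'])
plan(600,298.5,240,48.6)"
```

```text
[592.77939924 304.8293186  242.51154459] [-9.00055195e+01 -2.03435122e-02  4.87886754e+01] [0.52301638 0.28372744 0.88519971]
turn [0.    0.003 0.   ] shift [-0.   2.5 -9.6] rows 0.2 j6 -22.1 t 1.7
```

```bash
python3 - <<'E'
from h import *
f=np.load("w1.npy",allow_pickle=True).item()
g=grab("wrist"); H=np.array(g["hand_eye"])
print((f["W"]@np.linalg.inv(H))[:3,3], (g["W"]@np.linalg.inv(H))[:3,3]); print(env.state()["ee_pos"])
t=np.load("top0.npy",allow_pickle=True).item(); valve(t,(597,297),106,"pics/vt.png")
for c in((601,-11),(602,-278)):valve(t,c,(154 if c[1]>-100 else 130),"pics/vt.png")
cv2.imwrite("pics/w2.png",np.hstack([g["frame"][:, :],]))
E
```

```text
[591.96198614 295.30243123 400.33408344] [592.77939924 304.8293186  242.51154459]
[593.23153002 305.0131446  243.86434081]
guide rect [104.8  71.1] centre [596.  300.3] axis -1.7 key -41.1 widths 13.1 25.2
guide rect [153.7  71. ] centre [604.   -9.7] axis -25.7 key -73.5 widths 19.8 33.2
guide rect [ 71.3 129. ] centre [ 609.7 -283.4] axis -160.7 key -80.0 widths 17.2 30.5
```

View pics/w2.png

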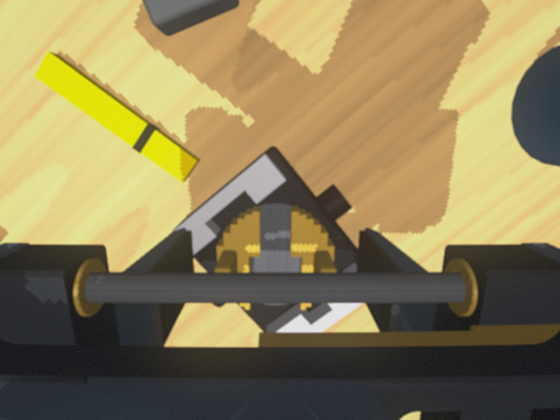

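Hub and lugs are centred between the fingers (lugs at about columns 232 and 318, row 265), and need about 8 mm of shift along tool z. Next: close on them.

carry_out([
  [[0,0,0],[-0.5,2,-8],0],
  [[0,0,0],[-0.5,2,-8],0],
  [[0,0,0],[-0.5,2,-8],1],
  [[0,0,0],[-0.5,2,-8],1],
  [[0,0,0],[-0.5,2,-8],1],
  [[0,0,0],[-0.5,2,-8],1],
  [[0,0,0],[-0.5,2,-8],1],
  [[0,0,0],[-0.5,2,-8],1],
], force=25)

```text
time_s: 2.42
ee_pos: [598.5, 299.3, 240.0]
ee_rot: [-90.0, -0.1, 48.9]
force: [1.4, 2.2, -0.0]
gripper_width: 61.4
```

carry_out([
  [[0,0.12,0],[0,0,0],1],
  [[0,0.24,0],[0,0,0],1],
  [[0,0.36,0],[0,0,0],1],
  [[0,0.48,0],[0,0,0],1],
  [[0,0.6,0],[0,0,0],1],
  [[0,0.72,0],[0,0,0],1],
  [[0,0.84,0],[0,0,0],1],
  [[0,0.96,0],[0,0,0],1],
  [[0,1.08,0],[0,0,0],1],
  [[0,1.2,0],[0,0,0],1],
])

```text
time_s: 3.25
ee_pos: [598.2, 299.2, 240.0]
ee_rot: [-90.0, 0.0, -20.2]
force: [-0.9, 1.0, 0.7]
gripper_width: 61.6
```

carry_out([
  [[0,0.12,0],[0,0,0],1],
  [[0,0.24,0],[0,0,0],1],
  [[0,0.36,0],[0,0,0],1],
  [[0,0.48,0],[0,0,0],1],
  [[0,0.6,0],[0,0,0],1],
  [[0,0.72,0],[0,0,0],1],
  [[0,0.84,0],[0,0,0],1],
  [[0,0.96,0],[0,0,0],1],
  [[0,1.08,0],[0,0,0],1],
  [[0,1.16,0],[0,0,0],1],
])

```text
time_s: 4.08
ee_pos: [597.9, 299.6, 240.0]
ee_rot: [-90.0, 0.1, -86.6]
force: [-1.2, 2.2, 1.0]
gripper_width: 62.1
```

carry_out([
  [[0,0.093,0],[0,0,0],1],
  [[0,0.093,0],[0,0,0],1],
  [[0,0.093,0],[0,0,0],1],
  [[0,0.093,0],[0,0,0],0],
  [[0,0.093,0],[0,0,0],0],
  [[0,0.093,0],[0,0,0],0],
  [[0,0.093,0],[0,-40,0],0],
  [[0,0.093,0],[0,-80,0],0],
  [[0,0.093,0],[0,-120,0],0],
  [[0,0.093,0],[0,-160,0],0],
])

```text
time_s: 4.92
ee_pos: [598.2, 298.2, 401.3]
ee_rot: [-90.0, -0.1, -91.7]
force: [-0.0, 1.2, 0.2]
gripper_width: 91.7
```

carry_out([
  [[0,0,0],[0,0,0],0],
  [[0,0,0],[0,0,0],0],
  [[0,0,0],[0,0,0],0],
])

```text
time_s: 5.17
ee_pos: [598.1, 298.4, 399.2]
ee_rot: [-90.0, -0.0, -91.7]
force: [0.1, 0.5, -0.4]
gripper_width: 91.4
```

```bash
python3 - <<'E'
from h import *
f=grab("wrist"); valve(f,(598,299),106,"pics/v2.png")
print(env.state()["ee_pos"])
plan(604,-10,400,-30)
E
```

```text
guide rect [106.4  72.5] centre [598.5 299.5] axis -1.9 key 178.5 widths 27.2 15.4
[598.04266399 298.42862476 398.09206975]
turn [ 0.003 -1.076  0.   ] shift [308.1  -1.4  14.9] rows 8.6 j6 29.1 t 5.2
```

Small hub aligned. Next, the large valve, pre-turned to yaw 16.5.

carry_out([
  [[0,-1.076,0],[308,-1,15],0],
  [[0,-1.076,0],[308,-1,15],0],
  [[0,-1.076,0],[308,-1,15],0],
  [[0,-1.076,0],[308,-1,15],0],
  [[0,-1.076,0],[308,-1,15],0],
  [[0,-1.076,0],[308,-1,15],0],
  [[0,-1.076,0],[308,-1,15],0],
  [[0,-1.076,0],[308,-1,15],0],
  [[0,-1.076,0],[308,-1,15],0],
  [[0,-1.076,0],[308,-1,15],0],
])

```text
time_s: 6.05
ee_pos: [604.0, -11.4, 398.5]
ee_rot: [-90.1, 0.2, -30.1]
force: [0.2, 0.3, -0.4]
gripper_width: 90.9
```

carry_out([
  [[0,-0.812,0],[0,0,0],0],
  [[0,-0.812,0],[0,0,0],0],
  [[0,-0.812,0],[0,0,0],0],
  [[0,-0.812,0],[0,0,0],0],
  [[0,-0.812,0],[0,0,0],0],
  [[0,-0.812,0],[0,0,0],0],
  [[0,-0.812,0],[0,0,0],0],
  [[0,-0.812,0],[0,0,0],0],
  [[0,-0.812,0],[0,0,0],0],
  [[0,-0.812,0],[0,0,0],0],
])

```text
time_s: 6.88
ee_pos: [604.2, -8.9, 400.0]
ee_rot: [-90.0, 0.1, 16.4]
force: [0.4, 0.1, -0.6]
gripper_width: 91.0
```

```bash
python3 - <<'E'
from h import *
f=grab("wrist"); valve(f,(604,-10),154,"pics/v3.png")
print(env.state()["ee_pos"])
plan(604,-10,240,16.5)
E
```

```text
guide rect [154.3  73.5] centre [606.1 -10.3] axis -25.7 key -74.0 widths 21.6 35.1
[604.26851966  -9.06342092 400.15303008]
turn [-0.    -0.001 -0.001] shift [ -0.4 160.2  -0.9] rows 3.8 j6 -17.4 t 6.9
```

View pics/v3.png

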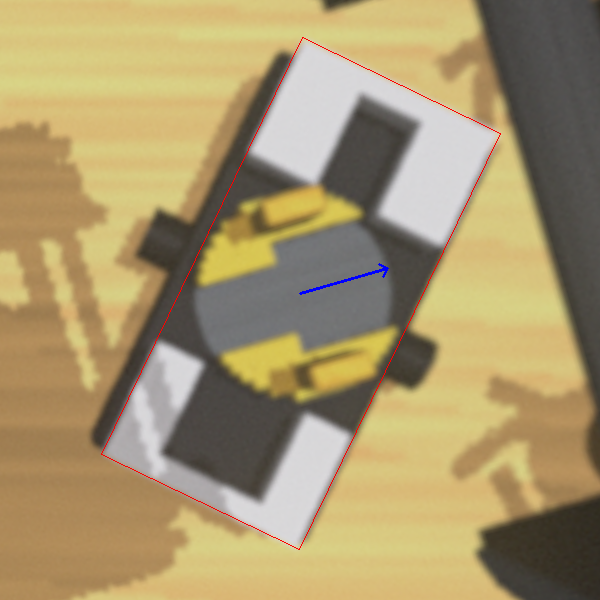

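Overlay matches: wide guide is bottom-left (154.3°), key at -74°, hub centre at pixel about (294,293). So the turn is about -132° from yaw 16.4 to -115.7.

carry_out([
  [[0,0,0],[1,60,-0.5],0],
  [[0,0,0],[1,110,-0.5],0],
  [[0,0,0],[1,160,-0.5],0],
  [[0,0,0],[1,160,-0.5],0],
  [[0,0,0],[1,160,-0.5],1],
  [[0,0,0],[1,160,-0.5],1],
  [[0,0,0],[1,160,-0.5],1],
  [[0,0,0],[1,160,-0.5],1],
  [[0,0,0],[1,160,-0.5],1],
  [[0,0,0],[1,160,-0.5],1],
])

```text
time_s: 7.77
ee_pos: [605.8, -9.5, 241.6]
ee_rot: [-90.0, -0.1, 16.5]
force: [2.0, 0.3, 0.0]
gripper_width: 61.8
```

carry_out([
  [[0,0.12,0],[0,0,0],1],
  [[0,0.24,0],[0,0,0],1],
  [[0,0.36,0],[0,0,0],1],
  [[0,0.48,0],[0,0,0],1],
  [[0,0.6,0],[0,0,0],1],
  [[0,0.72,0],[0,0,0],1],
  [[0,0.84,0],[0,0,0],1],
  [[0,0.96,0],[0,0,0],1],
  [[0,1.08,0],[0,0,0],1],
  [[0,1.2,0],[0,0,0],1],
])

```text
time_s: 8.6
ee_pos: [606.2, -9.7, 241.6]
ee_rot: [-89.8, -0.1, -52.6]
force: [2.5, -0.2, -0.5]
gripper_width: 61.7
```

carry_out([
  [[0,0.12,0],[0,0,0],1],
  [[0,0.24,0],[0,0,0],1],
  [[0,0.36,0],[0,0,0],1],
  [[0,0.48,0],[0,0,0],1],
  [[0,0.6,0],[0,0,0],1],
  [[0,0.72,0],[0,0,0],1],
  [[0,0.84,0],[0,0,0],1],
  [[0,0.96,0],[0,0,0],1],
  [[0,1.06,0],[0,0,0],1],
  [[0,1.06,0],[0,0,0],1],
])

```text
time_s: 9.43
ee_pos: [606.2, -10.1, 241.6]
ee_rot: [-89.8, 0.0, -113.1]
force: [3.2, -2.3, -1.0]
gripper_width: 61.9
```

Remaining: about 2.6° (0.045 rad).

carry_out([
  [[0,0.045,0],[0,0,0],1],
  [[0,0.045,0],[0,0,0],1],
  [[0,0.045,0],[0,0,0],1],
  [[0,0.045,0],[0,0,0],0],
  [[0,0.045,0],[0,0,0],0],
  [[0,0.045,0],[0,0,0],0],
  [[0,0.045,0],[0,-40,0],0],
  [[0,0.045,0],[0,-80,0],0],
  [[0,0.045,0],[0,-120,0],0],
  [[0,0.045,0],[0,-160,0],0],
])

```text
time_s: 10.27
ee_pos: [604.7, -9.4, 402.2]
ee_rot: [-90.1, -0.0, -115.5]
force: [0.8, 0.2, 0.0]
gripper_width: 91.2
```

carry_out([
  [[0,0,0],[0,0,0],0],
  [[0,0,0],[0,0,0],0],
  [[0,0,0],[0,0,0],0],
])

```text
time_s: 10.52
ee_pos: [604.7, -9.5, 399.9]
ee_rot: [-90.1, -0.0, -115.5]
force: [-0.5, -0.9, -1.1]
gripper_width: 90.9
```

```bash
python3 - <<'E'
from h import *
f=grab("wrist"); valve(f,(606,-10),154,"pics/v4.png")
print(env.state()["ee_pos"])
plan(610,-283,400,-45)
E
```

```text
guide rect [153.7  72.9] centre [606.  -10.3] axis -25.8 key 154.9 widths 34.7 21.1
[604.75343587  -9.50809147 398.96841774]
turn [ 4.000e-03 -1.231e+00 -1.000e-03] shift [244.5  -1.2 122.6] rows 9.8 j6 20.1 t 10.6
```

carry_out([
  [[0,-1.23,0],[244.5,0,122.5],0],
  [[0,-1.23,0],[244.5,0,122.5],0],
  [[0,-1.23,0],[244.5,0,122.5],0],
  [[0,-1.23,0],[244.5,0,122.5],0],
  [[0,-1.23,0],[244.5,0,122.5],0],
  [[0,-1.23,0],[244.5,0,122.5],0],
  [[0,-1.23,0],[244.5,0,122.5],0],
  [[0,-1.23,0],[244.5,0,122.5],0],
  [[0,-1.23,0],[244.5,0,122.5],0],
  [[0,-1.23,0],[244.5,0,122.5],0],
])

```text
time_s: 11.4
ee_pos: [610.0, -284.1, 397.5]
ee_rot: [-90.1, 0.3, -45.1]
force: [-0.2, -0.3, -0.4]
gripper_width: 91.0
```

carry_out([
  [[0,-0.96,0],[0,0,0],0],
  [[0,-0.96,0],[0,0,0],0],
  [[0,-0.96,0],[0,0,0],0],
  [[0,-0.96,0],[0,0,0],0],
  [[0,-0.96,0],[0,0,0],0],
  [[0,-0.96,0],[0,0,0],0],
  [[0,-0.96,0],[0,0,0],0],
  [[0,-0.96,0],[0,0,0],0],
  [[0,-0.96,0],[0,0,0],0],
  [[0,-0.96,0],[0,0,0],0],
])

```text
time_s: 12.23
ee_pos: [610.3, -283.0, 398.6]
ee_rot: [-89.9, 0.2, 9.6]
force: [0.2, 0.1, 0.3]
gripper_width: 90.9
```

```bash
python3 - <<'E'
from h import *
f=grab("wrist"); valve(f,(610,-283),130,"pics/v5.png")
print(env.state()["ee_pos"],env.state()["ee_rot"])
E
```

```text
guide rect [ 72.7 129.7] centre [ 611.3 -283.6] axis -160.7 key -80.5 widths 18.6 31.6
[ 610.32437494 -283.02347075  399.0514222 ] [-89.89077381   0.13546977   9.56020299]
```

View pics/v5.png

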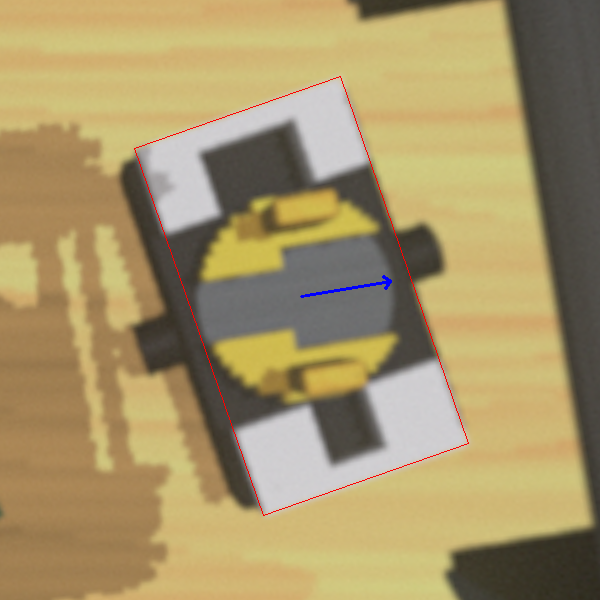

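Medium valve: wide guide at top (19.3°), key at -80.5°, wide to the right. Turn +99.7° to yaw 109.3.

carry_out([
  [[0,0,0],[0.7,60,0],0],
  [[0,0,0],[0.7,110,0],0],
  [[0,0,0],[0.7,158,0],0],
  [[0,0,0],[0.7,158,0],0],
  [[0,0,0],[0.7,158,0],1],
  [[0,0,0],[0.7,158,0],1],
  [[0,0,0],[0.7,158,0],1],
  [[0,0,0],[0.7,158,0],1],
  [[0,0,0],[0.7,158,0],1],
  [[0,0,0],[0.7,158,0],1],
])

```text
time_s: 13.12
ee_pos: [611.2, -283.0, 243.6]
ee_rot: [-90.0, -0.1, 9.7]
force: [1.2, -0.7, 0.2]
gripper_width: 61.5
```

carry_out([
  [[0,-0.12,0],[0,0,0],1],
  [[0,-0.24,0],[0,0,0],1],
  [[0,-0.36,0],[0,0,0],1],
  [[0,-0.48,0],[0,0,0],1],
  [[0,-0.6,0],[0,0,0],1],
  [[0,-0.72,0],[0,0,0],1],
  [[0,-0.84,0],[0,0,0],1],
  [[0,-0.96,0],[0,0,0],1],
  [[0,-1.08,0],[0,0,0],1],
  [[0,-1.2,0],[0,0,0],1],
])

```text
time_s: 13.95
ee_pos: [610.9, -283.3, 243.5]
ee_rot: [-90.0, 0.0, 78.7]
force: [-0.8, -2.2, 1.1]
gripper_width: 61.7
```

carry_out([
  [[0,-0.12,0],[0,0,0],1],
  [[0,-0.24,0],[0,0,0],1],
  [[0,-0.36,0],[0,0,0],1],
  [[0,-0.48,0],[0,0,0],1],
  [[0,-0.52,0],[0,0,0],1],
  [[0,-0.52,0],[0,0,0],1],
  [[0,-0.52,0],[0,0,0],1],
])

```text
time_s: 14.53
ee_pos: [610.9, -283.5, 243.5]
ee_rot: [-90.0, 0.1, 108.2]
force: [-2.0, -4.4, 2.9]
gripper_width: 61.9
```

carry_out([
  [[0,-0.019,0],[0,0,0],1],
  [[0,-0.019,0],[0,0,0],1],
  [[0,-0.019,0],[0,0,0],1],
  [[0,-0.019,0],[0,0,0],0],
  [[0,-0.019,0],[0,0,0],0],
  [[0,-0.019,0],[0,0,0],0],
  [[0,-0.019,0],[0,-40,0],0],
  [[0,-0.019,0],[0,-80,0],0],
  [[0,-0.019,0],[0,-120,0],0],
  [[0,-0.019,0],[0,-156,0],0],
])

```text
time_s: 15.37
ee_pos: [611.2, -282.3, 400.7]
ee_rot: [-90.1, -0.0, 109.3]
force: [0.3, -0.0, 0.6]
gripper_width: 91.3
```

carry_out([
  [[0,0,0],[0,0,0],0],
  [[0,0,0],[0,0,0],0],
  [[0,0,0],[0,0,0],0],
])

```text
time_s: 15.62
ee_pos: [610.9, -282.5, 397.7]
ee_rot: [-90.0, -0.1, 109.3]
force: [0.4, 0.3, 0.3]
gripper_width: 91.2
```

```bash
cat >> h.py <<'E'
def bar(f,c,out=None,r=90):
    "bar: axis line from white top (z=20) rect; direction to wide end; grip centre from black blob at z=54"
    s=3; w=lambda u,v:np.array((c[0]+r-v/s,c[1]+r-u/s))
    o=ortho(f,c[0]-r,c[0]+r,c[1]-r,c[1]+r,s,20); h=cv2.cvtColor(o,cv2.COLOR_BGR2HSV); m=((h[...,1]<60)&(h[...,2]>110)).astype(np.uint8)
    m=cv2.morphologyEx(m,cv2.MORPH_OPEN,np.ones((5,5))); n,lab,st,ce=cv2.connectedComponentsWithStats(m)
    g=[i for i in range(1,n) if st[i,4]>600]
    for i in g: print("  white",st[i,4]//9,"mm2 at",w(*ce[i]).round(1),end=";")
    o2=ortho(f,c[0]-r,c[0]+r,c[1]-r,c[1]+r,s,54); h2=cv2.cvtColor(o2,cv2.COLOR_BGR2HSV); k=((h2[...,2]<90)&(h2[...,1]<130)).astype(np.uint8)
    k=cv2.morphologyEx(k,cv2.MORPH_OPEN,np.ones((9,9))); n,lb,sk,ck=cv2.connectedComponentsWithStats(k)
    for i in range(1,n):
        if sk[i,4]>1500: 
            q=cv2.minAreaRect(np.argwhere(lb==i)[:,::-1].astype(np.float32)); print("\n  dark",w(*q[0]).round(1),np.round(np.array(q[1])/s,1),end="")
    print()
    if out: cv2.imwrite(out,np.hstack([o,o2])[:, :])
E
python3 - <<'E'
from h import *
f=grab("wrist"); valve(f,(611,-283),130,"pics/v6.png")
t=grab("top"); np.save("top1.npy",t,allow_pickle=True)
for c in((419,143),(434,-94)): bar(t,c)
plan(434,-94,400,60)
E
```

```text
guide rect [ 73.1 130.1] centre [ 610.9 -283.9] axis -160.7 key 18.9 widths 18.2 31.0
  white 769 mm2 at [449.6 138.3];  white 393 mm2 at [393.3 143.4];
  dark [420.7 140.4] [21.7 30.1]
  white 876 mm2 at [ 447.5 -133. ];  white 1183 mm2 at [ 383.1 -110.3];  white 87 mm2 at [347.4 -48.8];
  dark [ 406.9 -116. ] [22.9 31.8]
  dark [365.3 -82.3] [ 42.  114.7]
turn [-0.004  0.861  0.002] shift [236.5  -2.6 104.5] rows 6.9 j6 -72.2 t 15.7
```

All three hubs are aligned. The large bar has been knocked to about (407,-116), with its axis at about 160°. Going above it.

```bash
python3 -c "
from h import *
plan(410,-116,380,50);plan(410,-116,380,-19.4)"
```

```text
turn [-0.004  1.035  0.002] shift [223.6  17.5 134.4] rows 8.3 j6 -65.8 t 15.7
turn [-5.000e-03  2.247e+00 -1.000e-03] shift [223.6  17.5 134.4] rows 18.0 j6 3.6 t 15.7
```

carry_out([
  [[0,1.2,0],[223.6,17.5,134.4],0],
  [[0,1.2,0],[223.6,17.5,134.4],0],
  [[0,1.2,0],[223.6,17.5,134.4],0],
  [[0,1.2,0],[223.6,17.5,134.4],0],
  [[0,1.2,0],[223.6,17.5,134.4],0],
  [[0,1.2,0],[223.6,17.5,134.4],0],
  [[0,1.2,0],[223.6,17.5,134.4],0],
  [[0,1.2,0],[223.6,17.5,134.4],0],
  [[0,1.2,0],[223.6,17.5,134.4],0],
  [[0,1.2,0],[223.6,17.5,134.4],0],
])

```text
time_s: 16.55
ee_pos: [409.6, -115.9, 379.9]
ee_rot: [-89.9, 0.1, 40.3]
force: [0.8, 0.2, -1.2]
gripper_width: 90.9
```

carry_out([
  [[0,1.047,0],[0,0,0],0],
  [[0,1.047,0],[0,0,0],0],
  [[0,1.047,0],[0,0,0],0],
  [[0,1.047,0],[0,0,0],0],
  [[0,1.047,0],[0,0,0],0],
  [[0,1.047,0],[0,0,0],0],
  [[0,1.047,0],[0,0,0],0],
  [[0,1.047,0],[0,0,0],0],
  [[0,1.047,0],[0,0,0],0],
  [[0,1.047,0],[0,0,0],0],
])

```text
time_s: 17.38
ee_pos: [410.0, -116.3, 379.8]
ee_rot: [-90.0, 0.2, -19.5]
force: [-0.2, 0.2, 0.1]
gripper_width: 91.2
```

carry_out([
  [[0,0,0],[0,0,0],0],
  [[0,0,0],[0,0,0],0],
])

```text
time_s: 17.55
ee_pos: [410.2, -116.3, 380.5]
ee_rot: [-90.0, 0.1, -19.4]
force: [-0.2, 0.1, 0.4]
gripper_width: 91.2
```

```bash
python3 - <<'E'
from h import *
f=grab("wrist"); bar(f,(410,-116),"pics/b1.png",r=66)
print(env.state()["ee_pos"],env.state()["ee_rot"])
E
```

```text
white 1043 mm2 at [ 449.4 -132.1];  white 1938 mm2 at [ 375.1 -105.1];
  dark [ 412.1 -114.9] [24.7 27.2]
  dark [ 358.5 -176.3] [28.3 10.7]
[ 410.19063186 -116.35458901  380.68024719] [-8.99962569e+01  7.23878030e-02 -1.93779208e+01]
```

View pics/b1.png

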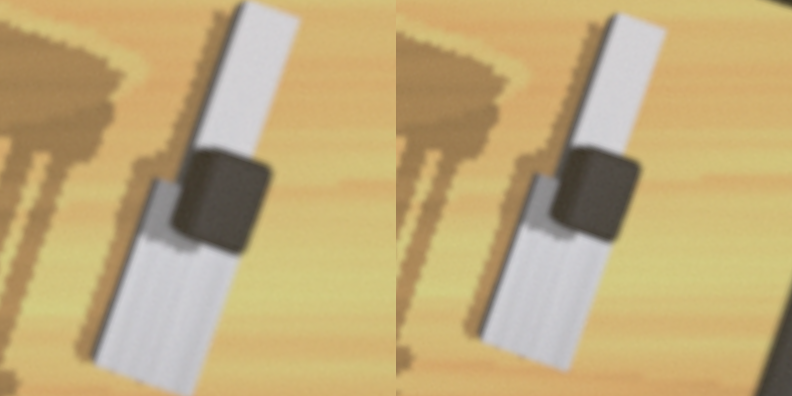

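The large bar's centre is about (411,-119), with its axis at about 161° and the wide end at the lower left. Picking it up.

carry_out([
  [[0,0,0],[1.6,40,-2.3],0],
  [[0,0,0],[1.6,80,-2.3],0],
  [[0,0,0],[1.6,120,-2.3],0],
  [[0,0,0],[1.6,163,-2.3],0],
  [[0,0,0],[1.6,163,-2.3],0],
  [[0,0,0],[1.6,163,-2.3],0],
  [[0,0,0],[1.6,163,-2.3],1],
  [[0,0,0],[1.6,163,-2.3],1],
  [[0,0,0],[1.6,163,-2.3],1],
  [[0,0,0],[1.6,163,-2.3],1],
], force=40)

```text
time_s: 18.43
ee_pos: [411.4, -119.2, 219.9]
ee_rot: [-90.0, -0.2, -19.4]
force: [-0.2, 0.7, 0.8]
gripper_width: 67.4
```

carry_out([
  [[0,0,0],[0,0,0],1],
  [[0,0,0],[0,0,0],1],
  [[0,0,0],[0,0,0],1],
  [[0,0,0],[0,0,0],1],
  [[0,0,0],[0,0,0],1],
  [[0,0,0],[0,-40,0],1],
  [[0,0,0],[0,-80,0],1],
  [[0,0,0],[0,-110,0],1],
  [[0,0,0],[0,-110,0],1],
  [[0,0,0],[0,-110,0],1],
])

```text
time_s: 19.27
ee_pos: [411.1, -119.1, 329.2]
ee_rot: [-90.0, -0.2, -19.4]
force: [-0.9, -0.1, -3.3]
gripper_width: 30.1
```

```bash
python3 -c "
from h import *
plan(605.5,-9.5,330,-25.7)"
```

```text
turn [-0.     0.109  0.003] shift [146.9  -0.4 168. ] rows 5.4 j6 24.8 t 19.3
```

Gripped at 30.1 mm. I'll check how the bar sits in the jaws from the wrist view.

```bash
python3 - <<'E'
from h import *
f=grab("wrist"); cv2.imwrite("pics/g1.png",f["frame"])
E
```

```text
(no output)
```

View pics/g1.png

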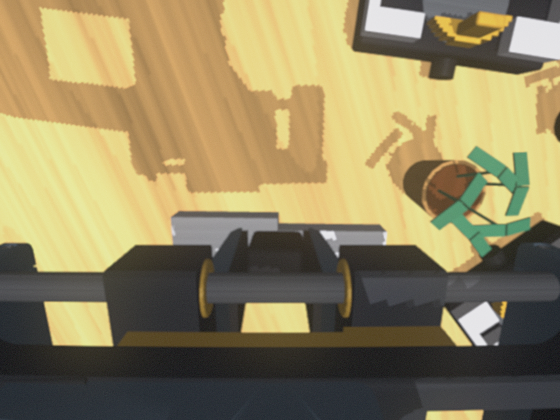

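```bash
python3 - <<'E'
from h import *
f=grab("wrist"); H=np.array(f["hand_eye"]); g=dict(f); g["W"]=H
for h in (218,220):
  for e in(-3,0,3):
    # bar wide end in -x tool; edges in tool coords: side z
    P=[[-40,h-20,17+e],[-40,h-4,17+e],[-40,h,15.5+e],[45,h-20,9.5+e],[45,h-4,9.5+e],[-66,h-20,17+e],[66,h-20,9.5+e]]
    print(h,e,proj(g,P).round(0).tolist())
# edge rows in image
a=cv2.cvtColor(f["frame"],cv2.COLOR_BGR2GRAY).astype(int)
for u in (180,190,200,350,365): print(u,a[200:256:2,u].tolist())
E
```

```text
218 -3 [[205.0, 229.0], [210.0, 222.0], [211.0, 222.0], [354.0, 242.0], [348.0, 233.0], [159.0, 229.0], [390.0, 242.0]]
218 0 [[204.0, 224.0], [210.0, 217.0], [211.0, 218.0], [354.0, 237.0], [348.0, 229.0], [159.0, 224.0], [391.0, 237.0]]
218 3 [[204.0, 219.0], [210.0, 212.0], [211.0, 213.0], [355.0, 232.0], [348.0, 224.0], [158.0, 219.0], [391.0, 232.0]]
220 -3 [[205.0, 228.0], [211.0, 221.0], [212.0, 221.0], [353.0, 241.0], [347.0, 232.0], [160.0, 228.0], [389.0, 241.0]]
220 0 [[205.0, 223.0], [210.0, 216.0], [212.0, 217.0], [353.0, 236.0], [347.0, 228.0], [160.0, 223.0], [390.0, 236.0]]
220 3 [[205.0, 218.0], [210.0, 211.0], [212.0, 212.0], [354.0, 231.0], [348.0, 223.0], [159.0, 218.0], [390.0, 231.0]]
180 [197, 192, 195, 193, 194, 170, 96, 92, 112, 153, 158, 157, 154, 153, 154, 154, 153, 150, 153, 149, 152, 153, 121, 54, 56, 52, 49, 50]
190 [207, 206, 206, 205, 207, 182, 100, 93, 106, 151, 157, 156, 153, 151, 151, 153, 154, 151, 152, 150, 151, 150, 121, 56, 53, 50, 49, 47]
200 [210, 209, 208, 205, 205, 179, 98, 91, 104, 151, 160, 156, 153, 153, 151, 155, 153, 150, 152, 149, 149, 153, 123, 53, 49, 54, 51, 49]
350 [215, 213, 212, 212, 211, 209, 209, 208, 206, 204, 207, 204, 135, 90, 90, 106, 150, 157, 154, 151, 149, 153, 127, 58, 52, 50, 51, 47]
365 [211, 212, 212, 211, 212, 212, 211, 212, 210, 210, 210, 210, 149, 93, 95, 101, 149, 156, 153, 155, 151, 155, 124, 56, 52, 51, 52, 52]
```

```bash
python3 - <<'E'
from h import *
f=grab("wrist"); H=np.array(f["hand_eye"]); g=dict(f); g["W"]=H
a=f["frame"]
for r in(214,222,238): print(r,[(u,int(a[r,u].min())) for u in range(160,186,2)])
for r in(228,238): print(r,[(u,int(a[r,u].min())) for u in range(376,396,2)])
z=f["z_map"]; 
for (u,v) in((185,214),(185,230),(210,230),(185,240),(360,238),(378,238),(275,240)): 
    d=rays(g,[[u,v]])*z[v,u]; print((u,v),z[v,u],(d@H[:3,:3].T+H[:3,3]).round(1))
E
```

```text
214 [(160, 141), (162, 135), (164, 128), (166, 126), (168, 122), (170, 122), (172, 120), (174, 103), (176, 87), (178, 84), (180, 85), (182, 86), (184, 86)]
222 [(160, 139), (162, 143), (164, 137), (166, 131), (168, 128), (170, 132), (172, 152), (174, 154), (176, 154), (178, 155), (180, 156), (182, 156), (184, 155)]
238 [(160, 135), (162, 137), (164, 139), (166, 137), (168, 144), (170, 140), (172, 145), (174, 149), (176, 150), (178, 147), (180, 148), (182, 147), (184, 148)]
228 [(376, 89), (378, 87), (380, 88), (382, 93), (384, 123), (386, 140), (388, 142), (390, 137), (392, 137), (394, 139)]
238 [(376, 153), (378, 153), (380, 151), (382, 150), (384, 166), (386, 175), (388, 140), (390, 142), (392, 139), (394, 138)]
(185, 214) 208.39824 [[-57.4 222.1  16.7]]
(185, 230) 201.53485 [[-55.5 213.    8.9]]
(210, 230) 202.63982 [[-40.3 214.1   8.6]]
(185, 240) 205.11818 [[-56.5 214.9   1.7]]
(360, 238) 198.52164 [[ 51.3 208.9   5.2]]
(378, 238) 197.44875 [[ 62.  207.8   5.6]]
(275, 240) 180.5653 [[ -0.2 191.6  10. ]]
```

Depth shows the bar top about 11 mm lower than expected and tilted about 3° (wide end down). I lifted before the fingers had fully closed. I'll set it down and regrip.

carry_out([
  [[0,0,0],[0,40,0],1],
  [[0,0,0],[0,75,0],1],
  [[0,0,0],[0,88,0],1],
  [[0,0,0],[0,94,0],1],
  [[0,0,0],[0,95,0],1],
  [[0,0,0],[0,95,0],1],
  [[0,0,0],[0,95,0],0.7],
  [[0,0,0],[0,95,0],0.5],
  [[0,0,0],[0,95,0],0.5],
  [[0,0,0],[0,95,0],0.5],
])

```text
time_s: 20.25
ee_pos: [411.3, -119.2, 233.9]
ee_rot: [-90.0, -0.1, -19.4]
force: [0.0, 0.1, -0.6]
gripper_width: 44.9
```

carry_out([
  [[0,0,0],[0,10,0],0.5],
  [[0,0,0],[0,17,0],0.5],
  [[0,0,0],[0,17,0],0.5],
  [[0,0,0],[0,17,0],1],
  [[0,0,0],[0,17,0],1],
  [[0,0,0],[0,17,0],1],
  [[0,0,0],[0,17,0],1],
  [[0,0,0],[0,17,0],1],
  [[0,0,0],[0,17,0],1],
  [[0,0,0],[0,17,0],1],
])

```text
time_s: 21.08
ee_pos: [411.3, -119.2, 216.5]
ee_rot: [-90.0, -0.1, -19.4]
force: [1.1, -0.7, 1.7]
gripper_width: 29.7
```

carry_out([
  [[0,0,0],[0,0,0],1],
  [[0,0,0],[0,0,0],1],
  [[0,0,0],[0,0,0],1],
])

```text
time_s: 21.33
ee_pos: [411.3, -119.2, 216.6]
ee_rot: [-90.0, -0.1, -19.4]
force: [1.9, -1.0, 3.9]
gripper_width: 29.6
```

carry_out([
  [[0,0,0],[0,-30,0],1],
  [[0,0,0],[0,-60,0],1],
  [[0,0,0],[0,-90,0],1],
  [[0,0,0],[0,-113,0],1],
  [[0,0,0],[0,-113,0],1],
  [[0,0,0],[0,-113,0],1],
])

```text
time_s: 21.83
ee_pos: [410.5, -118.9, 329.3]
ee_rot: [-90.0, -0.0, -19.4]
force: [-1.2, 0.3, -3.1]
gripper_width: 29.9
```

```bash
cat >> h.py <<'E'
def inhand(uvs):
    f=grab("wrist"); H=np.array(f["hand_eye"]); z=f["z_map"]; g=dict(f); g["W"]=H; C=cloud(g)
    y=C[...,1]; a=f["frame"].min(2)
    for u,v in uvs: print((u,v),np.median(C[v-2:v+3,u-2:u+3].reshape(-1,3),0).round(1),int(a[v,u]))
    return f
E
python3 - <<'E'
from h import *
f=inhand([(u,v) for u in(180,200,350,370) for v in(226,231,236,240)])
a=f["frame"].min(2).astype(int)
for u in(190,360): print(a[204:250:2,u].tolist())
plan(606,-10,330,-25.7)
E
```

```text
(180, 226) [-53.7 197.3  16.3] 149
(180, 231) [-53.8 197.   13.3] 153
(180, 236) [-54.1 197.   10.5] 149
(180, 240) [-54.2 197.    8.1] 151
(200, 226) [-42.4 197.2  16.4] 150
(200, 231) [-42.4 196.9  13.5] 154
(200, 236) [-42.6 197.1  10.5] 149
(200, 240) [-42.8 197.1   8. ] 152
(350, 226) [ 73.9 329.8 -23.9] 129
(350, 231) [ 45.4 209.8   9.3] 83
(350, 236) [ 43.  200.2   9.4] 86
(350, 240) [ 42.4 197.1   8.1] 152
(370, 226) [ 93.6 329.8 -23.8] 134
(370, 231) [ 57.4 209.4   9.3] 87
(370, 236) [ 54.8 200.5   9.3] 89
(370, 240) [ 54.  196.8   8.1] 150
[131, 130, 135, 130, 124, 126, 124, 97, 85, 85, 100, 150, 155, 157, 150, 147, 148, 150, 152, 151, 121, 40, 44]
[136, 136, 138, 136, 136, 141, 138, 140, 142, 142, 142, 144, 141, 95, 85, 83, 87, 132, 153, 150, 120, 47, 42]
turn [ 0.     0.109 -0.003] shift [148.5  -2.3 167.8] rows 5.4 j6 24.8 t 21.9
```

Level and centred now (top at 197 mm, sides symmetric). Carrying it over the large valve.

carry_out([
  [[0,0.02,0],[30,-2,34],1],
  [[0,0.04,0],[60,-2,68],1],
  [[0,0.06,0],[90,-2,102],1],
  [[0,0.08,0],[118,-2,134],1],
  [[0,0.109,0],[140,-2,158],1],
  [[0,0.109,0],[148.5,-2,167.8],1],
  [[0,0.109,0],[148.5,-2,167.8],1],
  [[0,0.109,0],[148.5,-2,167.8],1],
  [[0,0.109,0],[148.5,-2,167.8],1],
  [[0,0.109,0],[148.5,-2,167.8],1],
])

```text
time_s: 22.72
ee_pos: [605.6, -10.9, 330.1]
ee_rot: [-90.1, 0.2, -25.7]
force: [-0.9, -0.6, -2.8]
gripper_width: 29.3
```

```bash
python3 - <<'E'
from h import *
f=grab("wrist"); cv2.imwrite("pics/g2.png",f["frame"]); print(env.state()["ee_pos"],env.state()["ee_rot"])
plan(606,-10,280,-25.7)
E
```

```text
[605.75276675 -10.97176935 330.61117266] [-90.05561844   0.11061764 -25.73467214]
turn [ 0.001 -0.001 -0.002] shift [-0.1 50.6  1. ] rows 1.2 j6 24.8 t 22.8
```

View pics/g2.png

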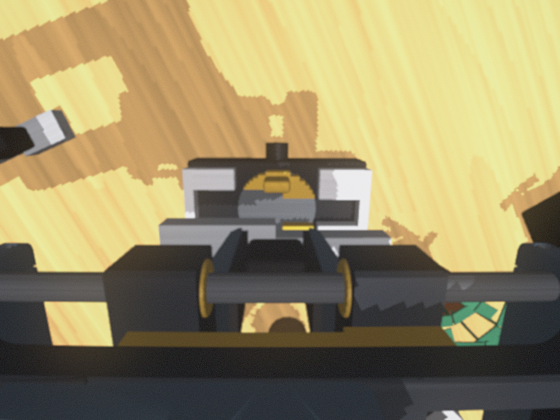

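The bar is parallel to the slot and centred over it. Lowering in steps while watching the force.

carry_out([
  [[0,0,0],[0,25,1],1],
  [[0,0,0],[0,50,1],1],
  [[0,0,0],[0,60,1],1],
  [[0,0,0],[0,64,1],1],
  [[0,0,0],[0,68,1],1],
  [[0,0,0],[0,71,1],1],
  [[0,0,0],[0,71,1],1],
])

```text
time_s: 23.35
ee_pos: [607.5, -9.5, 260.8]
ee_rot: [-90.0, -0.1, -25.7]
force: [-1.0, 0.5, -2.3]
gripper_width: 29.7
```

carry_out([
  [[0,0,0],[0,3,0],1],
  [[0,0,0],[0,6,0],1],
  [[0,0,0],[0,9,0],1],
  [[0,0,0],[0,11,0],1],
  [[0,0,0],[0,11,0],1],
  [[0,0,0],[0,11,0],1],
])

```text
time_s: 23.85
ee_pos: [607.3, -9.3, 249.1]
ee_rot: [-90.0, 0.0, -25.7]
force: [0.9, 0.4, -3.0]
gripper_width: 29.6
```

carry_out([
  [[0,0,0],[0,2,0],1],
  [[0,0,0],[0,2.5,0],1],
  [[0,0,0],[0,2.5,0],1],
  [[0,0,0],[0,2.5,0],0.5],
  [[0,0,0],[0,2.5,0],0.5],
  [[0,0,0],[0,2.5,0],0.5],
  [[0,0,0],[0,2.5,0],0.5],
  [[0,0,0],[0,-40,0],0.5],
  [[0,0,0],[0,-80,0],0.5],
  [[0,0,0],[0,-130,0],0.5],
])

```text
time_s: 24.68
ee_pos: [607.1, -9.3, 371.9]
ee_rot: [-90.0, 0.1, -25.7]
force: [0.2, 0.7, -0.0]
gripper_width: 45.7
```

carry_out([
  [[0,0,0],[0,-20,0],0],
  [[0,0,0],[0,-20,0],0],
  [[0,0,0],[0,-20,0],0],
])

```text
time_s: 24.93
ee_pos: [607.2, -9.3, 392.5]
ee_rot: [-89.9, -0.2, -25.7]
force: [0.1, 0.6, 0.3]
gripper_width: 62.9
```

```bash
python3 - <<'E'
from h import *
f=grab("wrist"); c=(606,-10); cv2.imwrite("pics/p1.png",ortho(f,c[0]-95,c[0]+95,c[1]-95,c[1]+95,3,44))
C=cloud(f); d=np.array([np.cos(np.radians(154.3)),np.sin(np.radians(154.3))])
for q in(-55,-45,45,55):
    p=np.r_[np.array(c)+q*d,50]; u,v=proj(f,p)[0].round().astype(int); print(q,(u,v),np.median(C[v-2:v+3,u-2:u+3].reshape(-1,3),0).round(1))
for q in(-70,70):
  for s in(-25,25):
    p=np.r_[np.array(c)+q*d+s*np.array([-d[1],d[0]]),44]; u,v=proj(f,p)[0].round().astype(int); print("guide",np.median(C[v-2:v+3,u-2:u+3].reshape(-1,3),0).round(1))
bar(grab("top"),(420,140))
plan(420,140,380,-40)
E
```

```text
-55 (np.int64(328), np.int64(201)) [655.7 -33.8  49.7]
-45 (np.int64(318), np.int64(201)) [646.7 -29.6  49.4]
45 (np.int64(228), np.int64(201)) [565.1   9.7  49.5]
55 (np.int64(218), np.int64(201)) [556.1  13.9  49.6]
guide [680.1 -18.5  43.6]
guide [658.2 -62.8  43.7]
guide [553.6  43.4  43.7]
guide [532.2  -2.   43.9]
  white 608 mm2 at [452.  140.5];  white 938 mm2 at [375.2  55.4];  white 289 mm2 at [393.6 144.4];
  dark [420.6  72.6] [ 15.1 182.3]
  dark [420.6 140. ] [23.5 31.7]
turn [ 0.001  0.25  -0.002] shift [-233.1   10.1   53.6] rows 5.7 j6 58.4 t 25.0
```

View pics/p1.png

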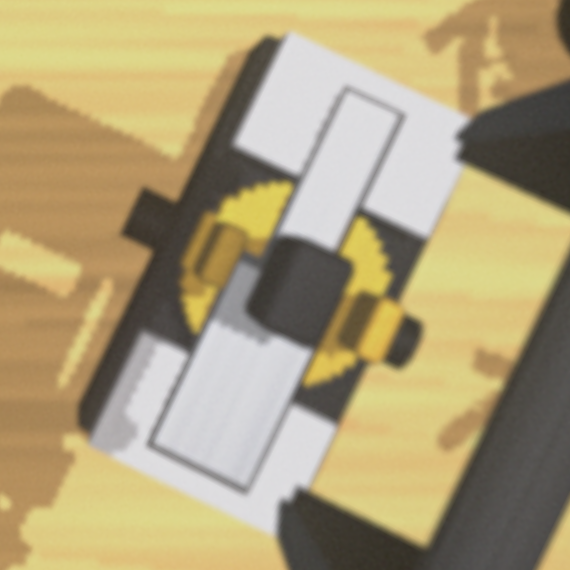

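The large bar is fully home (top at 49.6 mm, expected 50). The small bar's wide end points to about -5°, but the slot's wide end is at 178°. That exceeds the wrist range in one grasp, so I'll turn the bar on the bench and regrasp it.

```bash
python3 -c "
from h import *
plan(420,140,380,-5)"
```

```text
turn [ 0.001 -0.361 -0.003] shift [-233.1   10.1   53.6] rows 5.7 j6 23.4 t 25.0
```

carry_out([
  [[0,-0.361,0],[-233,10,53.6],0],
  [[0,-0.361,0],[-233,10,53.6],0],
  [[0,-0.361,0],[-233,10,53.6],0],
  [[0,-0.361,0],[-233,10,53.6],0],
  [[0,-0.361,0],[-233,10,53.6],0],
  [[0,-0.361,0],[-233,10,53.6],0],
  [[0,-0.361,0],[-233,10,53.6],0],
  [[0,-0.361,0],[-233,10,53.6],0],
  [[0,-0.361,0],[-233,10,53.6],0],
])

```text
time_s: 25.78
ee_pos: [420.8, 139.8, 380.1]
ee_rot: [-90.0, 0.1, -5.0]
force: [-0.3, -0.3, -0.8]
gripper_width: 91.3
```

```bash
python3 - <<'E'
from h import *
f=grab("wrist"); bar(f,(420,140),"pics/b2.png",r=60)
print(env.state()["ee_pos"],env.state()["ee_rot"])
E
```

```text
white 804 mm2 at [452.3 140.8];  white 382 mm2 at [396.1 143.6];
  dark [425.1 144.6] [22.6 27.5]
[421.28058553 139.59385529 380.25545596] [-9.00363788e+01  3.78212314e-02 -5.01802124e+00]
```

View pics/b2.png

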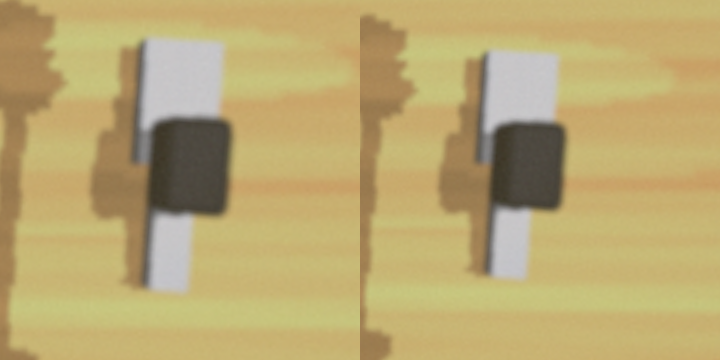

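Small bar: centre (424.5,141.3), wide end towards -4°.

carry_out([
  [[0,0,0],[3.3,40,1.9],0],
  [[0,0,0],[3.3,80,1.9],0],
  [[0,0,0],[3.3,120,1.9],0],
  [[0,0,0],[3.3,160,1.9],0],
  [[0,0,0],[3.3,163,1.9],0.3],
  [[0,0,0],[3.3,163,1.9],0.5],
  [[0,0,0],[3.3,163,1.9],1],
  [[0,0,0],[3.3,163,1.9],1],
  [[0,0,0],[3.3,163,1.9],1],
  [[0,0,0],[3.3,163,1.9],1],
])

```text
time_s: 26.67
ee_pos: [424.6, 141.6, 219.6]
ee_rot: [-89.9, -0.2, -5.0]
force: [-0.5, -0.5, 0.4]
gripper_width: 54.3
```

carry_out([
  [[0,0,0],[0,0,0],1],
  [[0,0,0],[0,0,0],1],
  [[0,0,0],[0,0,0],1],
  [[0,0,0],[0,0,0],1],
  [[0,0,0],[0,0,0],1],
  [[0,0,0],[0,0,0],1],
  [[0,0,0],[0,0,0],1],
  [[0,0,0],[0,0,0],1],
])

```text
time_s: 27.33
ee_pos: [424.3, 141.6, 218.3]
ee_rot: [-90.0, -0.1, -5.0]
force: [-0.8, -0.6, 5.4]
gripper_width: 29.8
```

carry_out([
  [[0,0,0],[0,-20,0],1],
  [[0,0,0],[0,-30,0],1],
  [[0,-0.12,0],[0,-30,0],1],
  [[0,-0.24,0],[0,-30,0],1],
  [[0,-0.36,0],[0,-30,0],1],
  [[0,-0.48,0],[0,-30,0],1],
  [[0,-0.6,0],[0,-30,0],1],
  [[0,-0.72,0],[0,-30,0],1],
  [[0,-0.84,0],[0,-30,0],1],
  [[0,-0.96,0],[0,-30,0],1],
])

```text
time_s: 28.17
ee_pos: [423.3, 141.4, 247.0]
ee_rot: [-89.9, 0.1, 50.3]
force: [-0.2, -0.2, -2.3]
gripper_width: 29.8
```

carry_out([
  [[0,-0.12,0],[0,0,0],1],
  [[0,-0.24,0],[0,0,0],1],
  [[0,-0.36,0],[0,0,0],1],
  [[0,-0.44,0],[0,0,0],1],
  [[0,-0.44,0],[0,15,0],1],
  [[0,-0.44,0],[0,25,0],1],
  [[0,-0.44,0],[0,29,0],1],
  [[0,-0.44,0],[0,29.5,0],1],
  [[0,-0.44,0],[0,29.5,0],0.3],
  [[0,-0.44,0],[0,29.5,0],0.3],
])

```text
time_s: 29.0
ee_pos: [423.9, 141.6, 218.4]
ee_rot: [-90.0, -0.0, 75.2]
force: [-0.2, 0.0, -0.2]
gripper_width: 40.4
```

carry_out([
  [[0,0,0],[0,0,0],0.3],
  [[0,0,0],[0,0,0],0],
  [[0,0,0],[0,0,0],0],
  [[0,0,0],[0,-40,0],0],
  [[0,0,0],[0,-80,0],0],
  [[0,0,0],[0,-80,0],0],
])

```text
time_s: 29.5
ee_pos: [426.2, 142.2, 304.4]
ee_rot: [-90.6, -0.4, 75.2]
force: [1.7, 0.8, -0.0]
gripper_width: 80.2
```

carry_out([
  [[0,0.12,0],[0,0,0],0],
  [[0,0.24,0],[0,0,0],0],
  [[0,0.36,0],[0,0,0],0],
  [[0,0.48,0],[0,0,0],0],
  [[0,0.6,0],[0,0,0],0],
  [[0,0.72,0],[0,0,0],0],
  [[0,0.84,0],[0,0,0],0],
  [[0,0.96,0],[0,0,0],0],
  [[0,1.08,0],[0,0,0],0],
  [[0,1.2,0],[0,0,0],0],
])

```text
time_s: 30.33
ee_pos: [424.0, 141.5, 298.4]
ee_rot: [-90.0, -0.0, 6.1]
force: [0.0, 0.8, -0.8]
gripper_width: 91.4
```

carry_out([
  [[0,0.12,0],[0,0,0],0],
  [[0,0.24,0],[0,0,0],0],
  [[0,0.36,0],[0,0,0],0],
  [[0,0.48,0],[0,0,0],0],
  [[0,0.6,0],[0,0,0],0],
  [[0,0.72,0],[0,0,0],0],
  [[0,0.84,0],[0,0,0],0],
  [[0,0.96,0],[0,0,0],0],
  [[0,1.08,0],[0,0,0],0],
  [[0,1.2,0],[0,0,0],0],
])

```text
time_s: 31.17
ee_pos: [424.0, 141.5, 298.4]
ee_rot: [-90.0, 0.0, -62.6]
force: [1.2, 0.2, 0.1]
gripper_width: 91.3
```

carry_out([
  [[0,0.12,0],[0,0,0],0],
  [[0,0.24,0],[0,0,0],0],
  [[0,0.36,0],[0,0,0],0],
  [[0,0.48,0],[0,0,0],0],
  [[0,0.6,0],[0,0,0],0],
  [[0,0.72,0],[0,0,0],0],
  [[0,0.742,0],[0,0,0],0],
  [[0,0.742,0],[0,0,0],0],
  [[0,0.742,0],[0,0,0],0],
  [[0,0.742,0],[0,0,0],0],
])

```text
time_s: 32.0
ee_pos: [424.0, 141.5, 298.4]
ee_rot: [-90.0, 0.0, -104.7]
force: [0.7, -0.2, 1.2]
gripper_width: 91.1
```

```bash
python3 - <<'E'
from h import *
f=grab("wrist"); bar(f,(424,141),"pics/b3.png",r=60)
print(env.state()["ee_pos"],env.state()["ee_rot"])
E
```

```text
white 743 mm2 at [430.4 166.7];  white 328 mm2 at [414.8 111.8];
  dark [426.5 139.6] [29.2 26.1]
  dark [385.3 141.2] [ 42.  119.7]
[424.00135439 141.53429859 298.41415008] [-8.99991722e+01  5.66425826e-03 -1.04724282e+02]
```

carry_out([
  [[0,0,0],[0,40,0],0],
  [[0,0,0],[0,75,0],0],
  [[0,0,0],[0,81,0],0.3],
  [[0,0,0],[0,81,0],0.5],
  [[0,0,0],[0,81,0],1],
  [[0,0,0],[0,81,0],1],
  [[0,0,0],[0,81,0],1],
  [[0,0,0],[0,81,0],1],
  [[0,0,0],[0,81,0],1],
  [[0,0,0],[0,81,0],1],
])

```text
time_s: 32.88
ee_pos: [424.1, 141.6, 218.0]
ee_rot: [-89.9, 0.0, -104.8]
force: [-0.4, -0.2, 0.3]
gripper_width: 40.7
```

carry_out([
  [[0,0,0],[0,0,0],1],
  [[0,0,0],[0,0,0],1],
  [[0,0,0],[0,0,0],1],
  [[0,0,0],[0,0,0],1],
  [[0,0,0],[0,0,0],1],
  [[0,0,0],[0,0,0],1],
  [[0,0,0],[0,0,0],1],
])

```text
time_s: 33.47
ee_pos: [423.9, 141.4, 217.6]
ee_rot: [-90.0, -0.0, -104.8]
force: [-2.3, -2.9, 5.2]
gripper_width: 29.5
```

carry_out([
  [[0,0,0],[0,-30,0],1],
  [[0,0,0],[0,-60,0],1],
  [[0,0,0],[0,-90,0],1],
  [[0,0,0],[0,-113,0],1],
  [[0,0,0],[0,-113,0],1],
  [[0,0,0],[0,-113,0],1],
])

```text
time_s: 33.97
ee_pos: [424.0, 141.6, 330.7]
ee_rot: [-89.9, 0.1, -104.8]
force: [0.4, -0.3, -3.2]
gripper_width: 29.7
```

```bash
python3 - <<'E'
from h import *
f=inhand([(u,v) for u in(190,200,210,350,358) for v in(225,231,236,241)])
plan(598.5,299,330,-51.8)
plan(598.5,299,330,-1.8)
E
```

```text
(190, 225) [-83.9 331.3 -23.2] 81
(190, 231) [-84.1 331.4 -29.6] 84
(190, 236) [-84.5 331.3 -34.6] 83
(190, 241) [-84.8 331.  -40.2] 84
(200, 225) [-73.7 331.4 -23.3] 84
(200, 231) [-74.1 331.6 -29.5] 85
(200, 236) [-74.4 331.1 -34. ] 90
(200, 241) [-74.6 330.7 -39.8] 87
(210, 225) [-63.1 331.1 -22.3] 81
(210, 231) [-38.  205.6  11. ] 74
(210, 236) [-36.7 198.4  10. ] 133
(210, 241) [-36.9 198.1   7. ] 131
(350, 225) [ 74.3 330.9 -23.1] 121
(350, 231) [ 74.7 330.9 -29.2] 130
(350, 236) [ 75.  330.9 -34.5] 132
(350, 241) [ 75.3 330.6 -39.8] 125
(358, 225) [ 82.2 330.7 -23.2] 121
(358, 231) [ 83.  331.3 -29.4] 131
(358, 236) [ 83.1 330.7 -34.3] 135
(358, 241) [ 83.5 331.2 -39.9] 121
turn [ 0.002 -0.925 -0.   ] shift [-197.    -0.8  129. ] rows 7.4 j6 78.3 t 34.0
turn [ 2.000e-03 -1.798e+00 -1.000e-03] shift [-197.    -0.8  129. ] rows 14.4 j6 28.3 t 34.0
```

carry_out([
  [[0,-0.12,0],[-20,0,13],1],
  [[0,-0.24,0],[-40,0,26],1],
  [[0,-0.36,0],[-60,0,39],1],
  [[0,-0.48,0],[-80,0,52],1],
  [[0,-0.6,0],[-100,0,65],1],
  [[0,-0.72,0],[-120,0,78],1],
  [[0,-0.84,0],[-140,0,92],1],
  [[0,-0.96,0],[-160,0,105],1],
  [[0,-1.08,0],[-180,0,118],1],
  [[0,-1.2,0],[-197,0,129],1],
])

```text
time_s: 34.85
ee_pos: [599.7, 300.0, 326.7]
ee_rot: [-90.2, 0.2, -35.7]
force: [-0.3, -0.2, -2.7]
gripper_width: 30.0
```

carry_out([
  [[0,-0.12,0],[0,0,0],1],
  [[0,-0.24,0],[0,0,0],1],
  [[0,-0.36,0],[0,0,0],1],
  [[0,-0.48,0],[0,0,0],1],
  [[0,-0.598,0],[0,0,0],1],
  [[0,-0.598,0],[0,0,0],1],
  [[0,-0.598,0],[0,0,0],1],
  [[0,-0.598,0],[0,0,0],1],
])

```text
time_s: 35.52
ee_pos: [598.9, 299.0, 328.7]
ee_rot: [-90.1, 0.1, -1.9]
force: [-0.6, 0.6, -2.9]
gripper_width: 29.9
```

```bash
python3 - <<'E'
from h import *
f=grab("wrist"); H=np.array(f["hand_eye"]); g=dict(f); g["W"]=H; C=cloud(g)
for u in(206,209,212): print(u,[(v,C[v,u,1:].round(1).tolist()) for v in range(222,242,2)])
cv2.imwrite("pics/g3.png",f["frame"]); print(env.state()["ee_pos"],env.state()["ee_rot"])
plan(598.5,299,330,-1.8)
E
```

```text
206 [(222, [329.7, -19.8]), (224, [328.4, -21.4]), (226, [328.8, -23.6]), (228, [329.0, -25.7]), (230, [206.6, 11.0]), (232, [203.3, 10.8]), (234, [198.1, 11.4]), (236, [197.6, 10.3]), (238, [198.1, 9.0]), (240, [198.6, 7.6])]
209 [(222, [328.1, -19.3]), (224, [327.7, -21.2]), (226, [328.0, -23.4]), (228, [210.3, 11.1]), (230, [206.5, 11.1]), (232, [201.8, 11.3]), (234, [199.4, 10.9]), (236, [197.3, 10.4]), (238, [198.3, 8.9]), (240, [197.1, 8.1])]
212 [(222, [329.9, -19.8]), (224, [329.3, -21.7]), (226, [330.5, -24.1]), (228, [211.7, 10.7]), (230, [205.6, 11.3]), (232, [203.5, 10.8]), (234, [199.1, 11.0]), (236, [197.7, 10.3]), (238, [196.9, 9.4]), (240, [197.3, 8.0])]
[598.96799933 298.97364669 329.17766283] [-90.04548251   0.10213205  -1.89935478]
turn [ 0.001 -0.002 -0.002] shift [-0.5 -0.8  0. ] rows 0.0 j6 28.3 t 35.6
```

View pics/g3.png

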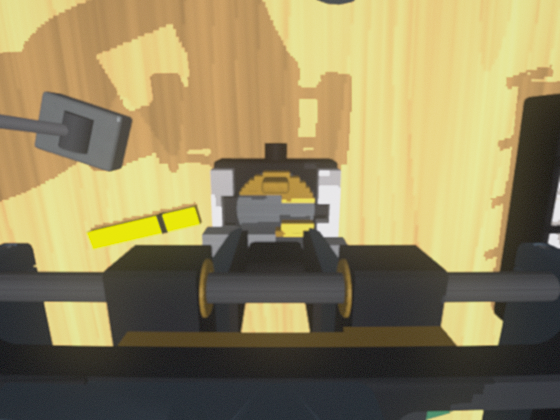

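The bar sits about 2 mm towards -z in the jaws, so I'll compensate with +1.8 mm. The wide half is on the wide-guide side. Lowering.

carry_out([
  [[0,0,0],[-0.5,25,1.8],1],
  [[0,0,0],[-0.5,50,1.8],1],
  [[0,0,0],[-0.5,60,1.8],1],
  [[0,0,0],[-0.5,64,1.8],1],
  [[0,0,0],[-0.5,68,1.8],1],
  [[0,0,0],[-0.5,69,1.8],1],
  [[0,0,0],[-0.5,69,1.8],1],
])

```text
time_s: 36.15
ee_pos: [599.0, 301.0, 262.3]
ee_rot: [-89.9, -0.1, -1.8]
force: [-0.7, 0.8, -2.9]
gripper_width: 29.8
```

carry_out([
  [[0,0,0],[0,3,0],1],
  [[0,0,0],[0,6,0],1],
  [[0,0,0],[0,9,0],1],
  [[0,0,0],[0,11,0],1],
  [[0,0,0],[0,11,0],1],
  [[0,0,0],[0,11,0],1],
])

```text
time_s: 36.65
ee_pos: [598.6, 300.8, 250.3]
ee_rot: [-90.0, 0.0, -1.8]
force: [0.1, 0.4, -1.8]
gripper_width: 29.9
```

No resistance. Going the last 3 mm, then releasing and retreating.

carry_out([
  [[0,0,0],[0,2,0],1],
  [[0,0,0],[0,3,0],1],
  [[0,0,0],[0,3,0],1],
  [[0,0,0],[0,3,0],0.5],
  [[0,0,0],[0,3,0],0.5],
  [[0,0,0],[0,3,0],0.5],
  [[0,0,0],[0,3,0],0.5],
  [[0,0,0],[0,-40,0],0.5],
  [[0,0,0],[0,-80,0],0.5],
  [[0,0,0],[0,-130,0],0.5],
])

```text
time_s: 37.48
ee_pos: [598.4, 300.8, 373.0]
ee_rot: [-90.0, 0.1, -1.8]
force: [0.2, 1.3, -0.6]
gripper_width: 45.7
```

carry_out([
  [[0,0,0],[0,-20,0],0.5],
  [[0,0,0],[0,-20,0],0.5],
  [[0,0,0],[0,-20,0],0.5],
])

```text
time_s: 37.73
ee_pos: [598.5, 300.8, 393.8]
ee_rot: [-89.9, -0.2, -1.8]
force: [-0.6, 0.0, -0.1]
gripper_width: 45.5
```

```bash
python3 - <<'E'
from h import *
f=grab("wrist"); c=(599,299.5); 
C=cloud(f); d=np.array([np.cos(np.radians(178.2)),np.sin(np.radians(178.2))])
for q in(-35,-27,27,35):
    p=np.r_[np.array(c)+q*d,50]; u,v=proj(f,p)[0].round().astype(int); print(q,np.median(C[v-1:v+2,u-1:u+2].reshape(-1,3),0).round(1))
a=ortho(f,c[0]-65,c[0]+65,c[1]-65,c[1]+65,3,44)
# pump: wrist view from here
t=grab("top"); b=ortho(t,360,490,315,445,3,60); C=cloud(t)
cv2.imwrite("pics/p2.png",np.hstack([a,b]))
sel=C[(C[...,2]>70)&(C[...,2]<112)&(C[...,0]>350)&(C[...,0]<480)&(C[...,1]>330)&(C[...,1]<430)]; print("ball",len(sel),sel.mean(0).round(1) if len(sel) else "",sel[:,2].max() if len(sel) else "")
E
```

```text
-35 [633.7 298.4  49.4]
-27 [625.7 298.7  49.5]
27 [572.2 300.4  49.8]
35 [564.2 300.7  49.9]
ball 0
```

View pics/p2.png

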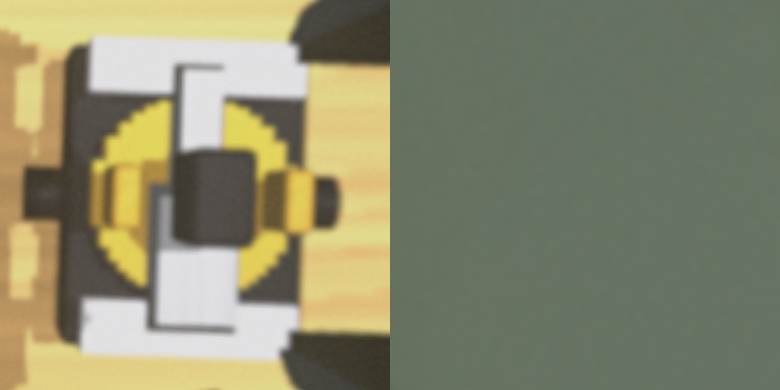

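The small bar is home (top at 49.4–49.9 mm). Now the pump: its geometry comes from the first top image, then I'll check it from close by.

```bash
cat >> h.py <<'E'
def pump(f,c):
    s=3;r=70;w=lambda u,v:np.array((c[0]+r-v/s,c[1]+r-u/s))
    o=ortho(f,c[0]-r,c[0]+r,c[1]-r,c[1]+r,s,92); h=cv2.cvtColor(o,cv2.COLOR_BGR2HSV); k=((h[...,2]<75)).astype(np.uint8); k=cv2.morphologyEx(k,cv2.MORPH_OPEN,np.ones((25,25)))
    n,l,st,ce=cv2.connectedComponentsWithStats(k); print("dark at z92",[(st[i,4]//9,w(*ce[i]).round(1).tolist()) for i in range(1,n)])
    o=ortho(f,c[0]-r,c[0]+r,c[1]-r,c[1]+r,s,25); h=cv2.cvtColor(o,cv2.COLOR_BGR2HSV); k=((h[...,1]<50)&(h[...,2]>75)&(h[...,2]<170)).astype(np.uint8); k=cv2.morphologyEx(k,cv2.MORPH_OPEN,np.ones((9,9)))
    n,l,st,ce=cv2.connectedComponentsWithStats(k)
    for i in range(1,n):
        if st[i,4]>5000:
            q=cv2.minAreaRect(np.argwhere(l==i)[:,::-1].astype(np.float32)); b=cv2.boxPoints(q); e=max([b[1]-b[0],b[2]-b[1]],key=lambda x:np.hypot(*x)); print("base",w(*q[0]).round(1),np.round(np.array(q[1])/s,1),np.degrees(np.arctan2(-e[0],-e[1])).round(1))
E
python3 - <<'E'
from h import *
pump(np.load("top0.npy",allow_pickle=True).item(),(415,370))
plan(400,380,400,71)
E
```

```text
dark at z92 [(np.int32(483), [392.4, 385.6])]
base [427.5 371.4] [49.8 68.8] -20.7
turn [-0.    -1.27  -0.003] shift [-200.7   -9.    73.1] rows 10.2 j6 -27.5 t 37.8
```

carry_out([
  [[0,-0.12,0],[-20,-9,7],1],
  [[0,-0.24,0],[-40,-9,15],1],
  [[0,-0.36,0],[-60,-9,22],1],
  [[0,-0.48,0],[-80,-9,29],1],
  [[0,-0.6,0],[-100,-9,37],1],
  [[0,-0.72,0],[-120,-9,44],1],
  [[0,-0.84,0],[-140,-9,51],1],
  [[0,-0.96,0],[-160,-9,59],1],
  [[0,-1.08,0],[-180,-9,66],1],
  [[0,-1.2,0],[-200.7,-9,73],1],
])

```text
time_s: 38.67
ee_pos: [399.1, 380.2, 398.9]
ee_rot: [-89.9, 0.2, 67.3]
force: [-0.1, 0.1, -0.1]
gripper_width: 0.3
```

carry_out([
  [[0,-0.05,0],[0,0,0],1],
  [[0,-0.05,0],[0,0,0],1],
  [[0,-0.05,0],[0,0,0],1],
  [[0,-0.05,0],[0,0,0],1],
  [[0,-0.05,0],[0,0,0],1],
])

```text
time_s: 39.08
ee_pos: [400.8, 379.8, 400.4]
ee_rot: [-90.0, 0.1, 69.7]
force: [-0.6, -0.3, 0.3]
gripper_width: 0.7
```

```bash
python3 - <<'E'
from h import *
f=grab("wrist"); pump(f,(415,370)); cv2.imwrite("pics/q1.png",f["frame"])
print(env.state()["ee_pos"],env.state()["ee_rot"],env.state()["gripper_width"])
e=np.array([np.cos(np.radians(-20.7)),np.sin(np.radians(-20.7))]); b=np.array([427.5,371.4])
for a in(-82,8): p=b+a*e; print(p); plan(*p,266,69.3)
E
```

```text
dark at z92 [(np.int32(2914), [462.8, 398.1]), (np.int32(3356), [446.9, 326.3]), (np.int32(309), [466.2, 355.1]), (np.int32(458), [395.2, 385.1])]
base [425.4 373.6] [48.5 63. ] -20.6
[400.77941811 379.83488816 400.59535518] [-8.99800664e+01  3.82355387e-02  6.97511650e+01] 0.35810948538547294
[350.79358947 400.38493719]
turn [-0.     0.008 -0.001] shift [  2.1 134.6  54. ] rows 3.5 j6 -20.5 t 39.1
[434.98355225 368.57220125]
turn [-0.     0.008 -0.001] shift [  1.4 134.6 -36. ] rows 3.3 j6 -29.0 t 39.1
```

View pics/q1.png

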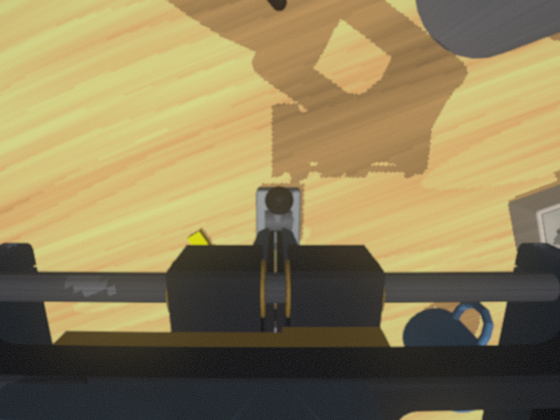

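The ball is at pixel (278,200), in line with the closed fingers. The wrist and top estimates agree. I'll check for tall objects near the descent spot.

```bash
python3 - <<'E'
from h import *
C=cloud(np.load("top1.npy",allow_pickle=True).item()); e=np.array([np.cos(np.radians(-20.7)),np.sin(np.radians(-20.7))]); n=np.array([-e[1],e[0]])
d=C[...,:2]-np.array([427.5,371.4]); a=d@e; b=d@n; z=C[...,2]
for lo,hi in((-200,-150),(-150,-120),(-120,-60),(-60,0),(0,60)):
    m=(a>lo)&(a<hi)&(abs(b)<130); print(lo,hi,m.sum(),np.percentile(z[m],[50,99,100]).round())
    k=m&(z>60); print("  tall b",np.unique(b[k].round(-1)) if k.any() else "")
E
```

```text
-200 -150 1911 [1. 6. 9.]
  tall b 
-150 -120 1119 [1. 6. 9.]
  tall b 
-120 -60 2193 [1. 6. 8.]
  tall b 
-60 0 2125 [  1. 104. 109.]
  tall b [-10.  -0.  10.]
0 60 2097 [ 1. 35. 39.]
  tall b
```

carry_out([
  [[0,0.008,0],[2,10,30],1],
  [[0,0.008,0],[2,20,54],1],
  [[0,0.008,0],[2,60,54],1],
  [[0,0.008,0],[2,100,54],1],
  [[0,0.008,0],[2,134,54],1],
  [[0,0.008,0],[2,134,54],1],
  [[0,0.008,0],[2,134,54],1],
])

```text
time_s: 39.72
ee_pos: [350.4, 400.3, 266.2]
ee_rot: [-89.9, 0.2, 69.3]
force: [0.4, -0.3, 0.6]
gripper_width: -0.0
```

carry_out([
  [[0,0,0],[0,0,-10],1],
  [[0,0,0],[0,0,-20],1],
  [[0,0,0],[0,0,-30],1],
  [[0,0,0],[0,0,-40],1],
  [[0,0,0],[0,0,-50],1],
  [[0,0,0],[0,0,-60],1],
  [[0,0,0],[0,0,-70],1],
  [[0,0,0],[0,0,-78],1],
  [[0,0,0],[0,0,-85],1],
  [[0,0,0],[0,0,-85],1],
])

```text
time_s: 40.55
ee_pos: [431.1, 370.0, 266.8]
ee_rot: [-90.0, 0.0, 69.3]
force: [0.3, 0.3, -0.0]
gripper_width: 0.1
```

Pushing on in small steps until the stop is felt.

carry_out([
  [[0,0,0],[0,0,-3],1],
  [[0,0,0],[0,0,-5],1],
  [[0,0,0],[0,0,-5],1],
])

```text
time_s: 40.8
ee_pos: [434.5, 368.9, 267.0]
ee_rot: [-90.0, 0.0, 69.4]
force: [-0.5, 0.1, -0.5]
gripper_width: 0.7
```

carry_out([
  [[0,0,0],[0,0,-2],1],
  [[0,0,0],[0,0,-4],1],
  [[0,0,0],[0,0,-4],1],
])

```text
time_s: 41.05
ee_pos: [438.2, 367.5, 267.1]
ee_rot: [-90.0, -0.0, 69.4]
force: [-0.1, 0.8, -0.3]
gripper_width: 0.7
```

carry_out([
  [[0,0,0],[0,0,-2],1],
  [[0,0,0],[0,0,-4],1],
  [[0,0,0],[0,0,-4],1],
])

```text
time_s: 41.3
ee_pos: [440.1, 366.8, 267.0]
ee_rot: [-89.6, 0.0, 69.3]
force: [-9.6, 5.1, 2.7]
gripper_width: 0.3
```

carry_out([
  [[0,0,0],[0,0,30],1],
  [[0,0,0],[0,0,40],1],
  [[0,0,0],[0,-40,40],1],
  [[0,0,0],[0,-80,40],1],
  [[0,0,0],[0,-120,40],1],
  [[0,0,0],[0,-134,40],1],
  [[0,0,0],[0,-134,40],1],
  [[0,0,0],[0,-134,40],1],
])

```text
time_s: 41.97
ee_pos: [404.6, 379.9, 401.9]
ee_rot: [-90.1, -0.1, 69.4]
force: [0.1, -0.7, -1.1]
gripper_width: 0.4
```

```bash
python3 - <<'E'
from h import *
print(env.state()["ee_pos"])
f=grab("scene"); C=cloud(f); m=(C[...,2]>76)&(C[...,2]<115)&(abs(C[...,0]-427)<80)&(abs(C[...,1]-371)<70)
print("scene tall",m.sum(),C[m].mean(0).round(1) if m.any() else "",C[m].max(0).round() if m.any() else "")
p=proj(f,[427,371,50])[0].astype(int); print(p); cv2.imwrite("pics/s9.png",cv2.resize(f["frame"][max(0,p[1]-60):p[1]+60,max(0,p[0]-80):p[0]+80],None,fx=4,fy=4))
E
```

```text
[404.62447586 379.91437281 401.92981207]
scene tall 144 [472.  357.3 100.4] [482. 369. 107.]
[445 267]
```

View pics/s9.png

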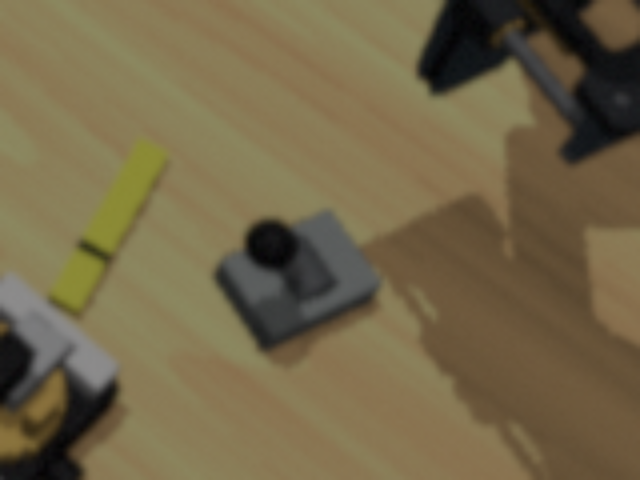

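The stop was felt (11 N) and the ball now leans to the lever's +x side. A last depth check on both bars and the medium hub, then I'll hand in.

```bash
python3 - <<'E'
from h import *
f=grab("scene"); C=cloud(f)
for n,c,a,q in(("small",(599,299.5),178.2,33),("large",(606,-10),154.3,50)):
    d=np.array([np.cos(np.radians(a)),np.sin(np.radians(a))])
    for s in(-q,q):
        u,v=proj(f,np.r_[np.array(c)+s*d,50])[0].round().astype(int); print(n,s,C[v-1:v+2,u-1:u+2].reshape(-1,3).mean(0).round(1))
valve(grab("top"),(610,-283),130)
s=env.state(); print(s["time_s"],s["force"],s["qvel"])
env.job_done()
E
```

```text
small -33 [631.8 297.4  49.7]
small 33 [566.1 299.8  49.9]
large -50 [650.4 -31.2  50.5]
large 50 [560.4  11.9  50.7]
guide rect [ 71.5 129.4] centre [ 609.5 -283.3] axis -160.7 key 18.2 widths 16.0 28.4
42.1167 [-0.50066015 -0.13675206 -0.05092325] [ 0.06862562  0.27430059 -0.06434471  0.19187992  0.00688917  0.06972494]
the job is handed in; nothing more can be done
```

The drip watering is ready, and I handed the job in at 42 s of the 210 s allowed; the hand-in reports no verdict.

- **Hubs:** All three were turned by their lugs, small and large clockwise by 140° and 132°, medium counter-clockwise by 100°. Camera readings afterwards were within about 1.1° of the slot; the limit is about 5°.
- **Bars:** Only the small and large bars were on the bench; the large one was knocked aside during the run, so I located it again. Both lie level in their valves, with tops read at 49.4–50.7 mm (50 mm is home).
- **Pump:** The lever was pushed last, until its stop was felt at about 11 N. The scene camera shows the ball on the on side. I judged this from the picture and the force, not from a measured joint angle.
- **Pots:** The arm stayed clear of them; I did not measure them again at the end.

**What went wrong on the way:**
- I lifted the large bar before the fingers had fully closed, so it sat low and tilted. I set it down and gripped it again.
- The small bar could not be turned far enough in one grasp, so I turned it on the bench and regrasped it.

No final check failed.

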